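Screen a pan of dry clay scrap over the slaking tub

TASK

Lift the hanging scrap pan off its rack and tip everything in it onto the bars of the slaking tub, so that the crumbs fall through into the tub, and hang the empty pan back on both prongs of the rack. Pick off the lumps that are too big for the bars and set them down, without dropping them, in the wooden breaking tray; leave the mallet, bottle and bowl alone.

Things in the scene. Friction and masses are not known exactly. Their poses are not given: they have to be found in the camera images.
- rack: Fixed dark steel pan rack. Origin on the bench, midway between its two prongs in y; x points from the prong tips back to the post, z up. Post: 120 mm wide, top at z = 160 mm, front face at x = +115 mm. Prongs: round, 10 mm, level along x at y = +42 and -42 mm from the post to x = -38 mm, tops at z = 153 mm, then turned up to a tip at x = -51 mm, z = 168 mm. The pan's bar hangs across both, near x = 0.
- pan_grip (a point): Middle of the wooden grip bar of the loose aluminium scrap pan (320 g empty, under 1 kg full). The bar lies along the pan's y, 150 mm long, 32 mm thick in x, 34 mm high in z; a strap joins each end to the pan below. Hanging, pan and rack axes agree (z up) and this point is 170 mm above the bench. Clay slides on the pan's floor when tipped steeper than about 25 degrees.
- pan_lip (a point): Middle of the scrap pan's spout lip, at floor level: 105 mm towards -x and 120 mm below the grip, same axes. The floor runs 190 mm back from it (x) and is 150 mm wide (y); it has a wall 58 mm high at the back (+x) and on the sides (36 mm on the front third) and is open at the front (-x), the spout.
- tub: Slaking tub (fixed): grey, square, 246 mm wide, 8 mm walls, outer lip 270 mm wide, rim 116 mm high. Origin on the bench under its centre, z up. Its grate: dark round 10 mm bars 40 mm apart at -80, -40, 0, 40 and 80 mm; five along the tub's x with their tops at z = 100 mm, five cross bars along y with tops at 95 mm, leaving square openings of 30 mm. Below, the tub is empty.
- tray: Breaking tray: loose open wooden tray 236 x 186 mm (x, y) and 36 mm high outside, 8 mm walls and floor, 900 g. Origin under its centre, z up.
- mallet: Bystander: wooden mallet lying on the bench, head 110 mm, handle about 220 mm; leave alone. Origin under the head.
- glaze_bottle: Bystander: amber glaze bottle, 56 mm across, 130 mm high; leave alone. Origin under its centre.
- slip_bowl: Bystander: white bowl, 110 mm across, 50 mm high; leave alone. Origin under its centre.
- lump1_mid (a point): Centre of an oversize lump of hard, bone-dry clay, a block with knocked-off corners, 62 x 46 x 42 mm along its own x, y and z, 140 g. It cannot pass the grate. May be absent.
- lump2_mid (a point): Centre of an oversize lump of hard, bone-dry clay, a block with knocked-off corners, 60 x 44 x 40 mm along its own x, y and z, 140 g. It cannot pass the grate. May be absent.
- lump3_mid (a point): Centre of an oversize lump of hard, bone-dry clay, a block with knocked-off corners, 66 x 46 x 42 mm along its own x, y and z, 140 g. It cannot pass the grate. May be absent.
- lump4_mid (a point): Centre of an oversize lump of hard, bone-dry clay, a block with knocked-off corners, 60 x 48 x 44 mm along its own x, y and z, 140 g. It cannot pass the grate. May be absent.
- crumb1_mid (a point): Centre of a small crumb of dry clay, 24 x 20 x 18 mm along its own x, y and z, 13 g. Small enough to fall through the openings of the grate, though it may lodge on a bar or a lump. May be absent.
- crumb2_mid (a point): Centre of a small crumb of dry clay, 24 x 20 x 18 mm along its own x, y and z, 13 g. Small enough to fall through the openings of the grate, though it may lodge on a bar or a lump. May be absent.
- crumb3_mid (a point): Centre of a small crumb of dry clay, 24 x 20 x 18 mm along its own x, y and z, 13 g. Small enough to fall through the openings of the grate, though it may lodge on a bar or a lump. May be absent.
- crumb4_mid (a point): Centre of a small crumb of dry clay, 24 x 20 x 18 mm along its own x, y and z, 13 g. Small enough to fall through the openings of the grate, though it may lodge on a bar or a lump. May be absent.
- crumb5_mid (a point): Centre of a small crumb of dry clay, 24 x 20 x 18 mm along its own x, y and z, 13 g. Small enough to fall through the openings of the grate, though it may lodge on a bar or a lump. May be absent.
Things that resemble listed ones, but are neither listed nor needed, are in the scene too. Leave any orange look-alike of the part that bears pan_grip alone.

How it is judged:
By the outcome, as a careful person would: the job done as asked, in the order asked, and still so for the second after the job is handed in, with the robot touching nothing.
Of lump1, lump2, lump3, lump4 only 3 to 4 are there at a start; the rules pass over those that are not, and their reading is None.
Of crumb1, crumb2, crumb3, crumb4, crumb5 only 3 to 5 are there at a start; the rules pass over those that are not, and their reading is None.
At some moment in a run one of tray may be knocked a few centimetres aside while the robot is not near it.
It also fails if it takes over 210 s, if anything falls off the work surface, if the arm or the gripper's body presses on something with over 40 N, if the wrist force passes 120 N, or if a joint passes its speed limit or range.

ROBOT

A 7-joint arm with a two-finger parallel gripper is mounted at the origin on the work surface. World frame = base frame: x ahead of the robot, y to its left, z up, the work surface at z = 0. Lengths are in mm, angles in rad, forces in N, time in s.
With the tool pointing down it reaches from about 400 to 875 mm from the base axis. Payload 4.4 kg.
Tool frame: the origin (TCP) lies at the very end of the fingers, on their centre line; the grasp point (between the pads) lies 19 mm behind it; z points along the fingers, x is the direction in which the jaws open and shut, and the axes are right-handed (so a half turn about z gives the same grasp; the last joint's range is limited). The gripper opens to 85 mm and grips with 20 to 120 N. Pads are 22 mm wide; open, the fingers measure 114 mm over their backs; the gripper's body (76 mm by 85 mm) begins 54 mm behind the grasp point. The pads swing forward as they close: fully open they stand 13 mm farther back than shut.
Start: joints at [-1.169, 0.628, 0.038, 1.517, -0.027, 0.996, -0.02], TCP at [293.08, 580.191, 231.313] pointing down, gripper open.
Joint ranges: [-3.06, 3.06], [-0.37, 2.12], [-1.25, 1.32], [0.18, 2.47], [-1.1, 4.24], [0.23, 1.98], [-2.94, 2.94]. Speed limits (rad/s): [2.57, 2.57, 3.14, 3.14, 3.14, 3.14, 3.14].

INTERFACE

Orientations are given as [roll, pitch, yaw] about the fixed x, y, z axes, in that order (R = Rz(yaw) Ry(pitch) Rx(roll)).
In Python, from cell import telemetry, get_image, get_calibration, ctrl gives the robot as it stands. The module is installed in compiled form; this text tells all that it offers.
- The arm moves only by the tool arm_command, never from a script. Its arguments are lists of equal length, an entry for each row: "rot": the turn, a rotation vector about the world's x, y, z in degrees, a list of three; "slide": the shift along the world's x, y, z in mm, a list of three; "gripper": the finger opening in mm, from 0 to 85.4. A call has 1 to 5 rows; each row shifts and turns the pose as measured when the row begins; what a row does not reach is not made up. A row lasts 1/12 s, in which the tool goes at most 41.7 mm and 7.16 degrees, less where a joint would pass 70% of its speed; a pose out of reach is approached as far as the arm can. A call with a gripper value outside its range is refused whole. The fingers move at their own pace and stop on an object; the grip force is fixed at half the most. Time passes only in rows, so rows that do not move let the fingers close. It gives the time, the measured TCP pose, the force and the opening at its end, in the units of the state.
- telemetry.read_state(): the state, without advancing time (a new reading comes with each control period).
- get_image(name): name is "scene" or "top" or "wrist"; returns (picture, depth): 480x640x3 uint8, red, green, blue; 480x640 float32, mm along the optical axis (not along the pixel's ray), 0 where there is no reading.
- get_calibration(name): a dict with "fx", "fy", "cx", "cy" (pixels), "xyz" and "attitude" of the camera in the world. Camera axes: x right, y up, looking along -z (the intrinsics and any distortion apply to the point x, -y, -z); pixel columns grow to the right and rows downward; lengths in mm; the calibration is good to about 2 mm. A picture is of the moment at which its call begins: read the wrist's pose just before it. get_calibration takes no time and is no camera call; for the wrist camera it gives the pose at the moment of the call.
- ctrl.finish_job(): hands the job in, once; it reports no verdict.
The state is a dict: "clock": time; "qpos": joint angles; "qd": joint speeds; "tau": joint torques, N m; "eef_pos": TCP position; "tool_rot": TCP orientation; "force": force on the tool from outside, world axes, zero at the start; "torque": the same for the moment, N m; "width": finger opening in mm.
Only numpy, scipy, OpenCV 4.12 (cv2) and the standard library are available. Lean on these libraries where they do the work, as an engineer would, in place of code of your own. Each camera call takes 0.05 s, during which the arm holds its last target.

## Working session

There is one attempt and no reset: what is moved stays moved. The work goes in short steps, Python scripts to look and compute and a tool call to move; the robot and the scene stay as the last step left them, time stands still between calls to the robot, and variables do not carry over. Pictures are saved under pics/ and viewed, and the job is handed in when it is done.

Besides the shell and the picture viewer there is one more tool, called in YAML: its name, and indented under it one key for each argument. arm_command: Moves the arm, as the interface text tells. Its arguments: {"type":"object","properties":{"rot":{"type":"array"},"slide":{"type":"array"},"gripper":{"type":"array"}},"required":["rot","slide","gripper"]}

```bash
mkdir -p pics; cat > h.py <<'E'
import numpy as np, cv2
from scipy.spatial.transform import Rotation as R
from cell import telemetry, get_image, get_calibration, ctrl
def snap(n,f):
    c=get_calibration(n); im,d=get_image(n)
    cv2.imwrite('pics/'+f+'.png',im[:,:,::-1]); np.savez('pics/'+f+'.npz',im=im,d=d)
    import pickle; pickle.dump(c,open('pics/'+f+'.pkl','wb'))
    return im,d,c
def load(f):
    import pickle
    z=np.load('pics/'+f+'.npz'); return z['im'],z['d'],pickle.load(open('pics/'+f+'.pkl','rb'))
def rot(c):
    a=np.array(c['attitude'])
    return a if a.shape==(3,3) else (R.from_euler('xyz',a).as_matrix() if a.size==3 else None)
def cloud(d,c):
    v,u=np.mgrid[0:d.shape[0],0:d.shape[1]]
    x=(u-c['cx'])/c['fx']*d; y=-(v-c['cy'])/c['fy']*d
    P=np.stack([x,y,-d],-1)@rot(c).T+np.array(c['xyz'])
    P[d<=0]=np.nan
    return P
E
python3 - <<'E'
from h import *
print(telemetry.read_state())
for n in ['scene','top','wrist']:
    im,d,c=snap(n,n+'0'); print(n,c, np.nanmin(d),d.max())
E
```

```text
{'clock': 0.0, 'qpos': array([-1.16882401,  0.62935633,  0.03843886,  1.51837222, -0.0269752 ,
        0.99629212, -0.01996939]), 'qd': array([ 4.71615761e-04,  9.61714660e-04, -4.55118502e-05,  3.46134888e-04,
       -1.10730223e-03, -2.49394408e-04, -1.27544759e-03]), 'tau': array([ 1.76813792e-04, -5.63396752e+01,  1.22621287e+00, -1.93447226e+01,
        1.09661461e-02,  1.02266928e-02,  1.36849030e-05]), 'eef_pos': array([292.78106745, 579.62501042, 230.38107783]), 'tool_rot': array([3.14154790e+00, 1.90953390e-03, 1.10307047e+00]), 'force': array([-0.13020108, -0.03064004,  0.48440424]), 'torque': array([-0.0565895 ,  0.05247151,  0.02829751]), 'width': 85.33642364118577}
scene {'fx': 461.7659505915376, 'fy': 461.7659505915376, 'cx': 327.05771123502734, 'cy': 232.23800875129996, 'xyz': array([1210.14244763,  437.01542781, 1288.86424524]), 'attitude': array([0.55659991, 0.00715113, 2.03614512])} 0.0 3506.326
top {'fx': 543.5034364885583, 'fy': 543.5034364885583, 'cx': 314.24873893086016, 'cy': 231.79473892366, 'xyz': array([ 457.52621675,  107.56087069, 1435.78529626]), 'attitude': array([ 0.07151055,  0.00288256, -1.59108856])} 0.0 2285.4253
wrist {'fx': 393.0557281502341, 'fy': 393.0557281502341, 'cx': 321.95184476258805, 'cy': 242.4569412637144, 'xyz': array([230.62366267, 611.20726528, 372.92886761]), 'attitude': array([-0.27668223,  0.00167008,  1.10315082])} 0.0 470.60397
```

View pics/top0.png

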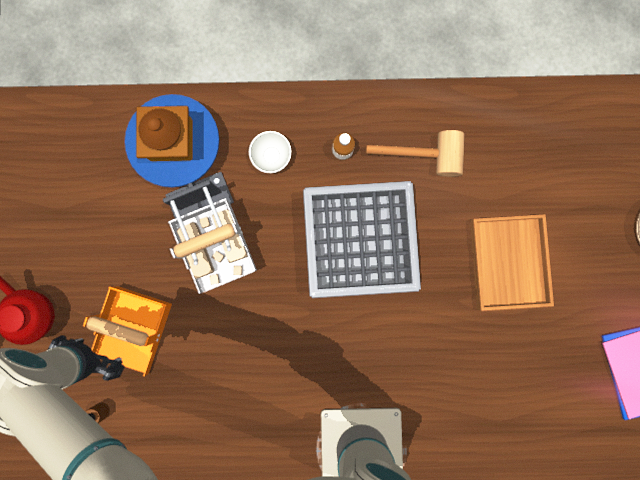

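View pics/scene0.png

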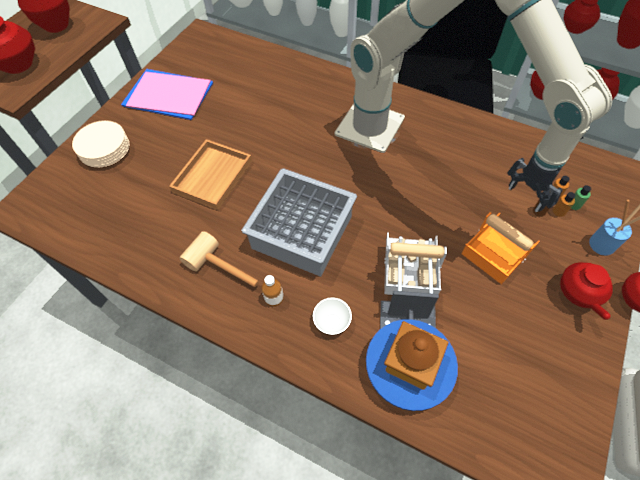

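The top view shows the pan on the rack (grip around px 203,240), the tub (361,238), the tray (513,262) and an orange decoy at (130,330). Next I'll measure these points.

```bash
cat > m.py <<'E'
from h import *
im,d,c=load('top0'); P=cloud(d,c)
hsv=cv2.cvtColor(im,cv2.COLOR_RGB2HSV)
z=P[...,2]
def fit(mask,name):
    pts=P[mask][:,:2].astype(np.float32)
    (cx,cy),(w,h),a=cv2.minAreaRect(pts); print(name,len(pts),(cx,cy),(w,h),a,'z',np.nanpercentile(P[mask][:,2],[5,50,95]))
    print('   box',cv2.boxPoints(((cx,cy),(w,h),a)).round(0).tolist())
box=np.zeros(z.shape,bool)
def reg(u0,u1,v0,v1):
    m=np.zeros(z.shape,bool); m[v0:v1,u0:u1]=1; return m
sc=lambda m: cv2.morphologyEx(m.astype(np.uint8),cv2.MORPH_OPEN,np.ones((3,3)))>0
fit(sc(reg(290,430,170,305)&(z>108)&(z<124)),'tub rim')
fit(sc(reg(465,560,205,320)&(z>28)&(z<42)),'tray rim')
fit(sc(reg(465,560,205,320)&(z>5)&(z<42)),'tray')
g=sc(reg(160,245,215,265)&(z>172)&(z<195)); fit(g,'grip')
fit(sc(reg(150,250,165,215)&(z>150)&(z<170)),'post')
E
python3 m.py
python3 - <<'E'
from h import *
im,d,c=load('top0')
cv2.imwrite('pics/z0.png',cv2.resize(im[165:300,150:265,::-1],None,fx=4.4,fy=4.4,interpolation=cv2.INTER_CUBIC))
E
```

```text
tub rim 3359 (534.1563720703125, -5.2876434326171875) (270.2088928222656, 270.6565246582031) 2.4602036476135254 z [111.10131776 115.68987404 119.99155287]
   box [[393.0, 124.0], [405.0, -146.0], [675.0, -135.0], [663.0, 136.0]]
tray rim 1102 (470.38848876953125, -399.92266845703125) (236.56134033203125, 190.43441772460938) 2.4403035640716553 z [30.1258389  35.15823248 39.93801193]
   box [[348.0, -310.0], [356.0, -500.0], [593.0, -490.0], [585.0, -300.0]]
tray 4263 (470.38201904296875, -399.7708740234375) (236.56134033203125, 190.73822021484375) 2.4403035640716553 z [ 5.67217916 10.53720181 37.86527861]
   box [[348.0, -310.0], [356.0, -500.0], [593.0, -490.0], [584.0, -299.0]]
grip 910 (534.088134765625, 365.571044921875) (33.0596923828125, 158.2284393310547) 21.511280059814453 z [176.61662211 184.98259921 189.63644067]
   box [[490.0, 433.0], [548.0, 286.0], [578.0, 298.0], [520.0, 445.0]]
post 361 (630.2362670898438, 406.16729736328125) (78.4189224243164, 115.96843719482422) 9.388157844543457 z [150.98925962 158.05888282 162.7230625 ]
   box [[582.0, 457.0], [601.0, 343.0], [678.0, 355.0], [659.0, 470.0]]
```

View pics/z0.png

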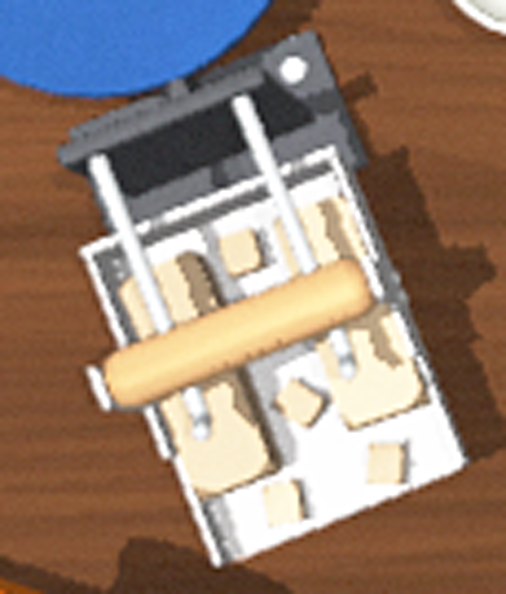

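View pics/wrist0.png

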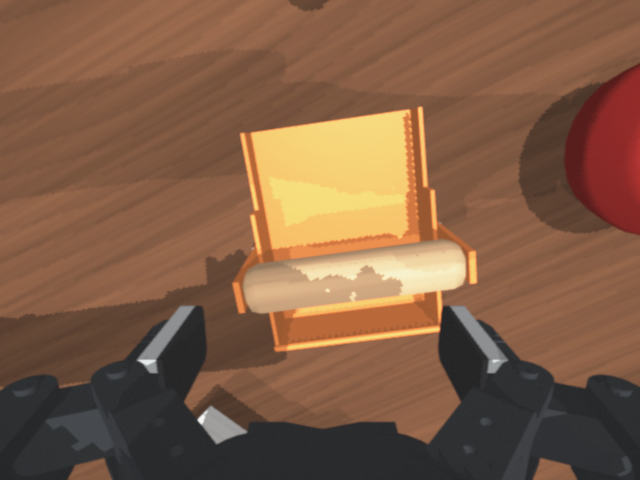

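arm_command:
  rot:
    - [0,0,-7]
    - [0,0,-7]
    - [0,0,-7]
    - [0,0,-7]
    - [0,0,-7]
  slide:
    - [24,-22,14]
    - [24,-22,14]
    - [24,-22,14]
    - [24,-22,14]
    - [24,-22,14]
  gripper: [85,85,85,85,85]

```text
clock: 0.57
eef_pos: [403.5, 470.9, 296.5]
tool_rot: [-3.134, 0.013, 0.488]
force: [0.8, 0.4, -0.8]
width: 84.9
```

arm_command:
  rot:
    - [0,0,-6.7]
    - [0,0,0]
    - [0,0,0]
    - [0,0,0]
    - [0,0,0]
  slide:
    - [24,-22,0]
    - [24,-22,0]
    - [24,-22,0]
    - [20,-18,0]
    - [0,0,0]
  gripper: [85,85,85,85,85]

```text
clock: 0.98
eef_pos: [506.5, 375.5, 300.4]
tool_rot: [-3.138, 0.005, 0.349]
force: [0.7, -1.0, 0.8]
width: 84.9
```

```bash
cat > g.py <<'E'
from h import *
im,d,c=snap('wrist','w1'); P=cloud(d,c); z=P[...,2]
m=(z>165)&(z<195)&(P[...,0]>440)&(P[...,0]<620)&(P[...,1]>270)&(P[...,1]<460)
m=cv2.morphologyEx(m.astype(np.uint8),cv2.MORPH_OPEN,np.ones((5,5)))
n,l,s,_=cv2.connectedComponentsWithStats(m)
for i in range(1,n):
    if s[i][4]>300:
        q=P[l==i]; print(s[i],cv2.minAreaRect(q[:,:2].astype(np.float32)),np.percentile(q[:,2],[5,50,95]))
print(telemetry.read_state()['eef_pos'])
E
python3 g.py
```

```text
[ 333  145   48  218 9294] ((534.8079833984375, 366.4939270019531), (32.289947509765625, 158.2340850830078), 21.20294952392578) [177.51135755 185.18743171 187.3912242 ]
[504.29103538 377.86082154 300.21508747]
```

View pics/w1.png

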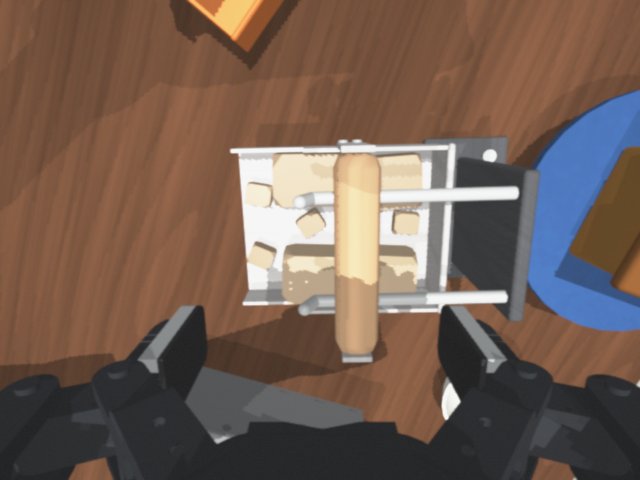

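Wrist view confirms the bar centre at (535, 366) with yaw 21.2°, four lumps and four crumbs visible. Descending next.

arm_command:
  rot:
    - [0,0,1]
    - [0,0,0]
    - [0,0,0]
    - [0,0,0]
    - [0,0,0]
  slide:
    - [15,-6,0]
    - [15,-6,0]
    - [0,0,-25]
    - [0,0,-25]
    - [0,0,0]
  gripper: [85,85,85,85,85]

```text
clock: 1.45
eef_pos: [531.6, 370.7, 248.9]
tool_rot: [-3.13, 0.008, 0.375]
force: [-1.9, -0.4, -0.6]
width: 84.8
```

```bash
python3 -c "
from h import *
s=telemetry.read_state();print(s['eef_pos'],np.degrees(s['tool_rot']),s['qpos'])"
```

```text
[531.55782636 370.7281884  248.88945322] [-179.30924076    0.43884949   21.50978934] [-0.78395499  0.62170008  0.2387734   1.50133069 -0.17560792  1.04387804
 -0.12352427]
```

arm_command:
  rot:
    - [0,0,0]
    - [0,0,0]
    - [0,0,0]
    - [0,0,0]
    - [0,0,0]
  slide:
    - [3,-4,-25]
    - [0,0,-25]
    - [0,0,-25]
    - [0,0,-20]
    - [0,0,0]
  gripper: [85,85,85,85,85]

```text
clock: 1.87
eef_pos: [530.3, 374.6, 154.3]
tool_rot: [-3.123, 0.006, 0.384]
force: [-1.3, -0.2, 0.6]
width: 84.8
```

arm_command:
  rot:
    - [0,0,0]
  slide:
    - [0,0,0]
  gripper: [85]

```text
clock: 1.95
eef_pos: [529.6, 375.9, 154.7]
tool_rot: [-3.122, 0.007, 0.386]
force: [1.3, -0.2, 0.5]
width: 85.0
```

arm_command:
  rot:
    - [0.5,0,-0.5]
    - [0.5,0,0]
    - [0,0,0]
  slide:
    - [3,-5,-2]
    - [3,-5,-1]
    - [0,0,0]
  gripper: [85,85,85]

```text
clock: 2.2
eef_pos: [536.5, 368.3, 155.5]
tool_rot: [-3.103, -0.005, 0.38]
force: [-0.2, -1.0, 0.5]
width: 84.6
```

```bash
python3 -c "
from h import *
for i in range(3):
  s=telemetry.read_state();print(s['clock'],s['eef_pos'],np.degrees(s['tool_rot']),s['qd'])
snap('wrist','w2')
s=telemetry.read_state();print(s['clock'],s['eef_pos'],np.degrees(s['tool_rot']),s['qd'])"
```

```text
2.2 [536.50485005 368.25306006 155.53883499] [-177.77335484   -0.28374702   21.77031103] [-0.00768597 -0.01943324 -0.00614351 -0.01939602  0.00280654  0.01005153
 -0.01568319]
2.2 [536.50485005 368.25306006 155.53883499] [-177.77335484   -0.28374702   21.77031103] [-0.00768597 -0.01943324 -0.00614351 -0.01939602  0.00280654  0.01005153
 -0.01568319]
2.2 [536.50485005 368.25306006 155.53883499] [-177.77335484   -0.28374702   21.77031103] [-0.00768597 -0.01943324 -0.00614351 -0.01939602  0.00280654  0.01005153
 -0.01568319]
2.25 [536.47177296 368.95475587 155.88168626] [-177.74069541   -0.31515914   21.76675988] [-0.01143033  0.00390136 -0.00940752 -0.00564925 -0.00369343  0.00093747
 -0.0104905 ]
```

View pics/w2.png

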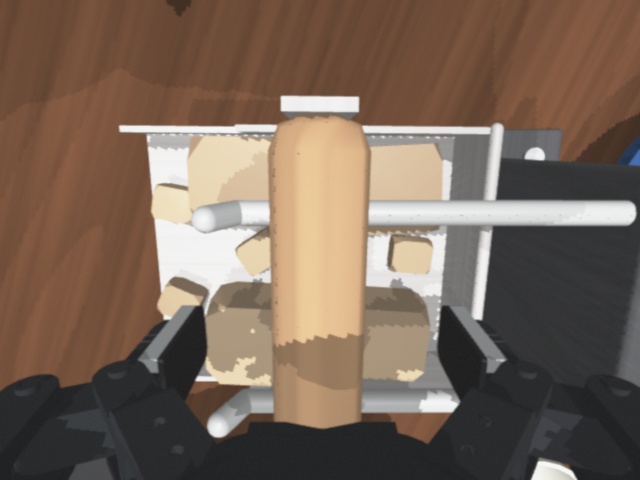

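arm_command:
  rot:
    - [-2,-0.8,0]
    - [0,0,0]
    - [0,0,0]
  slide:
    - [-1,-2,-5]
    - [0,0,-2]
    - [0,0,0]
  gripper: [85,85,60]

```text
clock: 2.5
eef_pos: [537.9, 366.6, 152.2]
tool_rot: [-3.139, -0.011, 0.377]
force: [-0.2, -0.8, -0.1]
width: 74.8
```

arm_command:
  rot:
    - [0,0,0]
    - [0,0,0]
    - [0,0,0]
    - [0,0,0]
    - [0,0,0]
  slide:
    - [0,0,0]
    - [0,0,0]
    - [0,0,0]
    - [0,0,0]
    - [0,0,0]
  gripper: [20,20,20,20,20]

```text
clock: 2.92
eef_pos: [537.6, 366.5, 153.8]
tool_rot: [-3.136, -0.011, 0.377]
force: [1.2, 1.0, -2.1]
width: 31.2
```

arm_command:
  rot:
    - [0,0,0]
    - [0,0,0]
    - [0,0,0]
    - [0,0,0]
    - [0,0,0]
  slide:
    - [0,0,0]
    - [0,0,7]
    - [0,0,8]
    - [0,0,8]
    - [0,0,0]
  gripper: [10,10,10,10,10]

```text
clock: 3.33
eef_pos: [534.5, 363.9, 173.6]
tool_rot: [-3.138, -0.001, 0.376]
force: [0.1, -0.5, -9.0]
width: 31.5
```

arm_command:
  rot:
    - [0,0,0]
    - [0,0,0]
  slide:
    - [0,0,0]
    - [0,0,0]
  gripper: [10,10]

```text
clock: 3.5
eef_pos: [534.1, 363.6, 173.3]
tool_rot: [-3.139, 0.0, 0.376]
force: [-0.5, -0.3, -10.0]
width: 31.2
```

arm_command:
  rot:
    - [0,0,0]
    - [0,0,0]
    - [0,0,0]
    - [0,0,0]
    - [0,0,0]
  slide:
    - [0,0,4]
    - [-6,-2.3,1]
    - [-10,-4,0]
    - [-11,-4.3,0]
    - [-11,-4.3,0]
  gripper: [10,10,10,10,10]

```text
clock: 3.92
eef_pos: [496.3, 348.0, 177.9]
tool_rot: [-3.14, -0.002, 0.375]
force: [0.6, 0.2, -8.8]
width: 31.2
```

```bash
python3 -c "
from h import *
snap('wrist','w3');snap('scene','s3')
s=telemetry.read_state();print(s['clock'],s['eef_pos'],np.degrees(s['tool_rot']),s['force'],s['torque'])"
```

```text
4.0167 [493.71672249 347.31267189 177.57299758] [-1.79890077e+02  1.78413926e-01  2.15470903e+01] [-0.42474538 -0.42281241 -9.58702981] [-0.0420892   0.06916177  0.03281624]
```

View pics/w3.png

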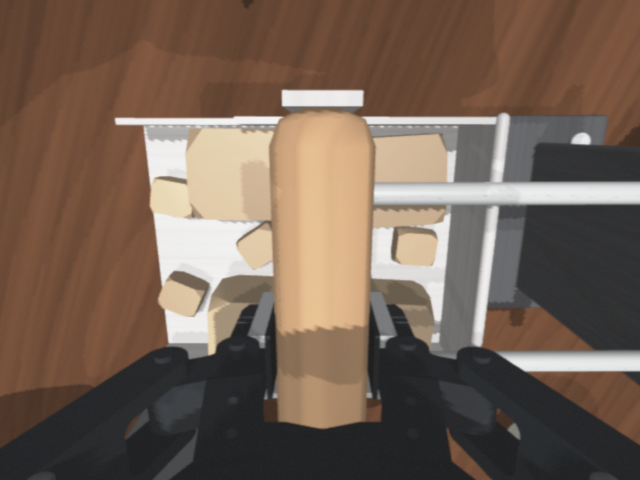

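The bar is clear of the prong tips and the pan is hanging level. I'll keep pulling out.

arm_command:
  rot:
    - [0,0,0]
    - [0,0,0]
    - [0,0,0]
    - [0,0,0]
    - [0,0,0]
  slide:
    - [-8,-3,0]
    - [-13,-5,0]
    - [-14,-5.4,0]
    - [-14,-5.4,0]
    - [-14,-5.4,0]
  gripper: [10,10,10,10,10]

```text
clock: 4.43
eef_pos: [434.8, 324.6, 179.4]
tool_rot: [-3.139, -0.009, 0.375]
force: [-0.9, -0.1, -9.7]
width: 31.3
```

arm_command:
  rot:
    - [0,0,0]
    - [0,0,0]
    - [0,0,0]
    - [0,0,0]
    - [0,0,0]
  slide:
    - [-14,-5.4,0]
    - [-14,-5.4,0]
    - [-13,-5,0]
    - [-8,-3,0]
    - [0,0,0]
  gripper: [10,10,10,10,10]

```text
clock: 4.85
eef_pos: [382.2, 304.7, 181.2]
tool_rot: [-3.137, -0.01, 0.375]
force: [-0.8, 0.3, -10.2]
width: 31.0
```

arm_command:
  rot:
    - [0,0,0]
    - [0,0,0]
    - [0,0,0]
    - [0,0,0]
    - [0,0,0]
  slide:
    - [-3,-1,10]
    - [0,0,20]
    - [0,0,24]
    - [0,0,24]
    - [0,0,24]
  gripper: [10,10,10,10,10]

```text
clock: 5.27
eef_pos: [380.0, 302.5, 286.1]
tool_rot: [-3.141, -0.006, 0.373]
force: [1.4, 0.0, -9.3]
width: 31.3
```

arm_command:
  rot:
    - [0,0,0]
    - [0,0,-1]
    - [0,0,-2]
    - [0,0,-2]
    - [0,0,-2]
  slide:
    - [2,-4,20]
    - [4,-10,12]
    - [6,-16,2]
    - [6,-18,0]
    - [6,-18,0]
  gripper: [10,10,10,10,10]

```text
clock: 5.68
eef_pos: [410.2, 240.0, 331.4]
tool_rot: [-3.132, -0.027, 0.248]
force: [-0.0, -0.7, -9.3]
width: 31.4
```

arm_command:
  rot:
    - [0,0,-2]
    - [0,0,-2]
    - [0,0,-2]
    - [0,0,-2]
    - [0,0,-2]
  slide:
    - [6,-18,0]
    - [6,-18,0]
    - [6,-18,0]
    - [8,-18,0]
    - [8,-18,0]
  gripper: [10,10,10,10,10]

```text
clock: 6.1
eef_pos: [444.4, 134.9, 328.1]
tool_rot: [-3.138, -0.021, 0.048]
force: [1.2, 0.4, -9.3]
width: 30.9
```

arm_command:
  rot:
    - [0,0,0]
    - [0,0,0]
    - [0,0,0]
    - [0,0,0]
    - [0,0,0]
  slide:
    - [14,-16,0]
    - [15,-15,0]
    - [15,-14,-3]
    - [15,-14,-3]
    - [15,-14,-3]
  gripper: [10,10,10,10,10]

```text
clock: 6.52
eef_pos: [516.1, 45.0, 315.1]
tool_rot: [3.14, -0.011, 0.026]
force: [0.4, 0.3, -8.4]
width: 31.1
```

arm_command:
  rot:
    - [0,0,0]
    - [0,0,0]
    - [0,0,0]
    - [0,0,0]
    - [0,0,0]
  slide:
    - [15,-14,-3]
    - [15,-14,-3]
    - [14,-12,-3]
    - [8,-6,-2]
    - [0,0,0]
  gripper: [10,10,10,10,10]

```text
clock: 6.93
eef_pos: [568.7, -19.5, 298.1]
tool_rot: [3.129, -0.003, 0.003]
force: [-0.2, -0.2, -8.6]
width: 31.1
```

```bash
python3 -c "
from h import *
snap('scene','s4');snap('top','t4')
s=telemetry.read_state();print(s['clock'],s['eef_pos'],np.degrees(s['tool_rot']),s['force'],s['qpos'])"
```

```text
7.0333 [566.82093221 -17.2407442  298.30722734] [ 1.79428371e+02 -3.32286627e-02  3.15461209e-01] [-0.64081508  0.19462423 -9.26719033] [-0.33516309  0.47184323  0.47300272  1.67560501 -0.22963595  1.04957554
  0.21358857]
```

View pics/s4.png

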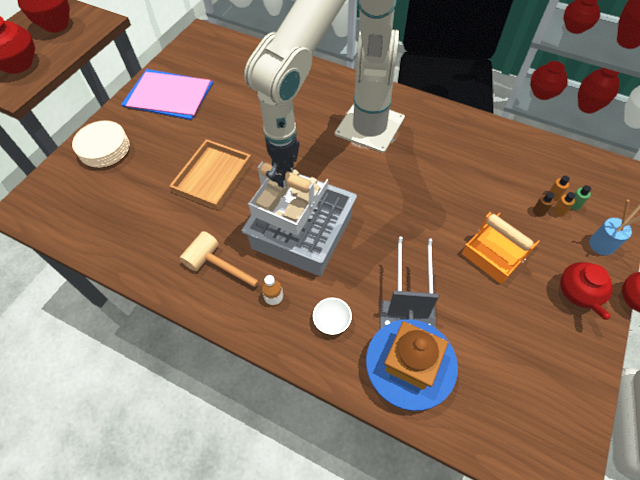

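View pics/t4.png

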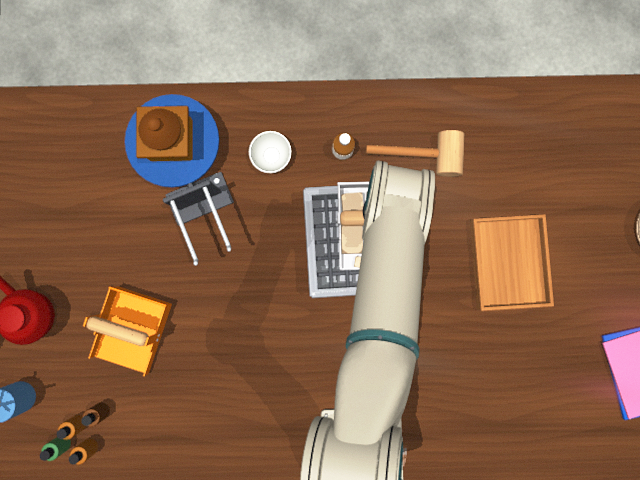

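arm_command:
  rot:
    - [0,0,1]
    - [0,0,1]
    - [0,0,0]
    - [0,0,0]
    - [0,0,0]
  slide:
    - [8,3,-2]
    - [9,4,-4]
    - [9,4,-4]
    - [4,2,-2]
    - [0,0,0]
  gripper: [10,10,10,10,10]

```text
clock: 7.45
eef_pos: [597.7, 3.0, 285.0]
tool_rot: [3.137, 0.001, 0.05]
force: [0.6, 0.1, -9.6]
width: 31.5
```

arm_command:
  rot:
    - [0.1,-2,0]
    - [0.1,-3,0]
    - [0.1,-3,0]
    - [0.1,-3,0]
    - [0.1,-3,0]
  slide:
    - [0,0,0]
    - [0,0,0]
    - [0,0,0]
    - [0,0,0]
    - [0,0,0]
  gripper: [10,10,10,10,10]

```text
clock: 7.87
eef_pos: [598.4, 7.2, 282.4]
tool_rot: [3.132, -0.246, 0.058]
force: [-0.5, 0.5, -8.9]
width: 30.8
```

arm_command:
  rot:
    - [0.1,-2,-0.2]
    - [0.1,-2,-0.2]
    - [0.1,-2,-0.2]
    - [0.1,-1.5,0]
    - [0.1,-1.5,0]
  slide:
    - [0,-3,1]
    - [0,-4,1]
    - [0,-4,1]
    - [0,-3,1]
    - [0,0,0]
  gripper: [10,10,10,10,10]

```text
clock: 8.28
eef_pos: [589.4, -3.5, 283.5]
tool_rot: [3.136, -0.393, 0.052]
force: [0.5, 1.0, -9.5]
width: 31.3
```

```bash
cat > st.py <<'E'
from h import *
import sys
t=sys.argv[1]
a=snap('scene','s'+t)[0]
b=snap('wrist','w'+t)[0]
x0,y0=[int(v) for v in (sys.argv[2:4] if len(sys.argv)>3 else (190,100))]
A=cv2.resize(a[y0:y0+200,x0:x0+220],(440,400),interpolation=cv2.INTER_CUBIC)
B=cv2.resize(b,(360,270)); o=np.zeros((400,800,3),np.uint8); o[:,:440]=A; o[:270,440:]=B
cv2.imwrite('pics/m'+t+'.png',o[:,:,::-1])
s=telemetry.read_state();print(s['clock'],s['eef_pos'].round(1),np.degrees(s['tool_rot']).round(1),s['force'].round(1),s['qpos'].round(2))
E
python3 st.py 5
```

```text
8.3833 [588.3  -2.9 282.8] [179.8 -22.4   3. ] [-0.2  0.1 -9.4] [-0.33  0.34  0.39  2.01 -0.34  0.45  0.34]
```

View pics/m5.png

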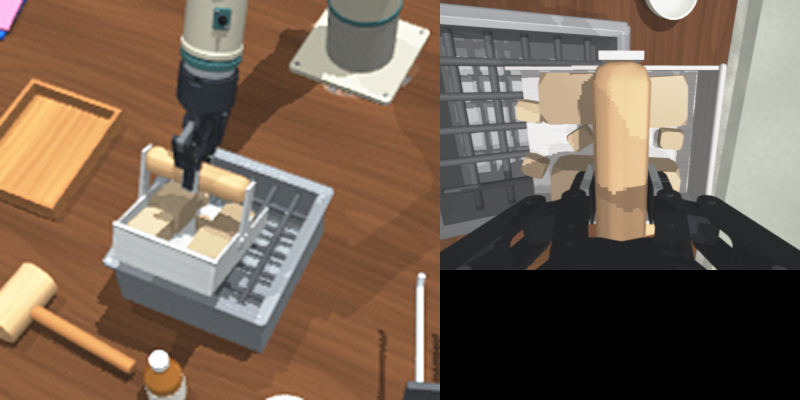

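Tilt is 22° and nothing has slid yet. Joint 6 is nearing its limit, so I'll move outward before tipping further.

arm_command:
  rot:
    - [0,0,0]
    - [0,0,0]
    - [0,0,0]
    - [0,0,0]
    - [0,0,0]
  slide:
    - [8,-1,0]
    - [12,0,0]
    - [12,0,0]
    - [9,0,0]
    - [4,0,0]
  gripper: [10,10,10,10,10]

```text
clock: 8.8
eef_pos: [636.7, -2.0, 283.9]
tool_rot: [3.138, -0.386, 0.055]
force: [0.4, 1.4, -6.3]
width: 30.9
```

```bash
python3 st.py 6
```

```text
8.9 [636.1  -2.1 283.8] [179.8 -22.1   3.2] [-0.3 -0.3 -6.4] [-0.31  0.41  0.38  1.89 -0.35  0.51  0.35]
```

View pics/m6.png

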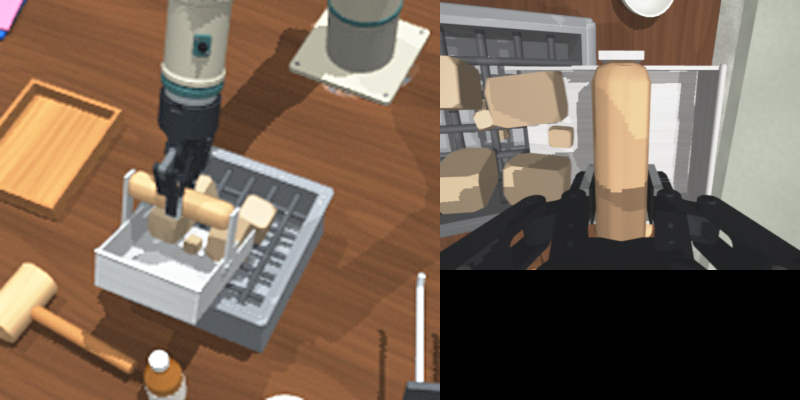

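arm_command:
  rot:
    - [0.1,-2,0]
    - [0.1,-2,0]
    - [0.1,-2,0]
    - [0.1,-2,0]
    - [0,0,0]
  slide:
    - [2,0,1]
    - [2,0,1]
    - [2,0,1]
    - [2,0,1]
    - [0,0,0]
  gripper: [10,10,10,10,10]

```text
clock: 9.32
eef_pos: [647.5, -1.9, 291.9]
tool_rot: [3.136, -0.538, 0.057]
force: [-1.0, -0.6, -3.0]
width: 31.2
```

```bash
python3 st.py 7
```

```text
9.4167 [648.4  -1.9 292.4] [179.7 -30.8   3.3] [ 0.2 -0.  -3.2] [-0.24  0.37  0.28  1.99 -0.44  0.28  0.44]
```

View pics/m7.png

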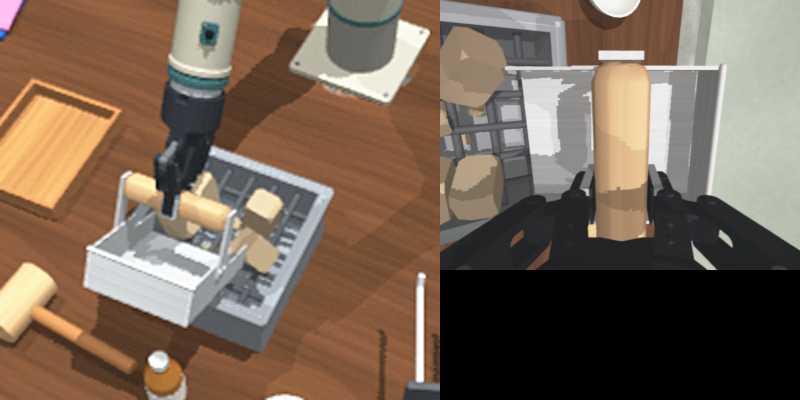

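Pan reads empty (3.2 N ≈ its own 320 g). Lifting clear and levelling.

arm_command:
  rot:
    - [0,0,0]
    - [0,0,0]
    - [0,3,0]
    - [0,5,0]
    - [0,5,0]
  slide:
    - [0,0,15]
    - [0,0,20]
    - [-2,0,15]
    - [-5,0,10]
    - [-10,0,5]
  gripper: [10,10,10,10,10]

```text
clock: 9.83
eef_pos: [626.9, -3.3, 359.5]
tool_rot: [-3.135, -0.295, 0.048]
force: [1.7, 0.5, -3.8]
width: 31.5
```

arm_command:
  rot:
    - [0,5,0]
    - [0,5,0]
    - [0,4,0]
    - [0,3,0]
    - [0,0,0]
  slide:
    - [-15,10,0]
    - [-20,10,0]
    - [-20,15,0]
    - [-20,15,0]
    - [-10,10,0]
  gripper: [10,10,10,10,10]

```text
clock: 10.25
eef_pos: [547.2, 53.3, 369.2]
tool_rot: [-3.133, 0.001, 0.039]
force: [1.2, 0.4, -3.2]
width: 31.5
```

```bash
python3 st.py 8
```

```text
10.35 [546.6  54.6 369.4] [-179.4   -0.     2.4] [ 1.   0.  -3.5] [-0.48  0.38  0.49  1.61 -0.2   1.2   0.1 ]
```

View pics/m8.png

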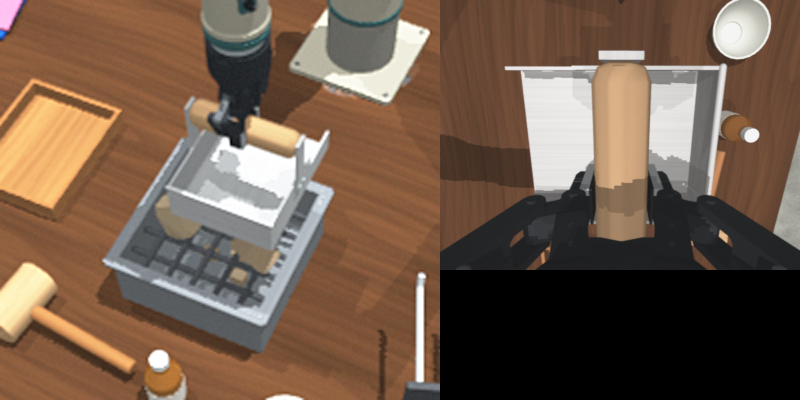

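arm_command:
  rot:
    - [0,0,1]
    - [0,0,2]
    - [0,0,2]
    - [0,0,2]
    - [0,0,2]
  slide:
    - [-14,20,-5]
    - [-16,26,-5]
    - [-17,26,-5]
    - [-17,26,-5]
    - [-17,26,-5]
  gripper: [10,10,10,10,10]

```text
clock: 10.77
eef_pos: [473.4, 170.6, 348.8]
tool_rot: [3.141, -0.021, 0.186]
force: [0.5, 0.3, -3.9]
width: 31.3
```

arm_command:
  rot:
    - [0,0,2]
    - [0,0,2]
    - [0,0,2]
    - [0,0,2]
    - [0,0,2]
  slide:
    - [-17,26,-5]
    - [-17,26,-5]
    - [-17,26,-5]
    - [-17,26,-5]
    - [-10,14,0]
  gripper: [10,10,10,10,10]

```text
clock: 11.18
eef_pos: [396.1, 294.3, 331.4]
tool_rot: [3.141, -0.033, 0.365]
force: [1.0, 0.0, -3.1]
width: 31.5
```

```bash
python3 st.py 9 370 140
```

```text
11.2833 [396.5 294.7 332.1] [180.  -2.  21.] [ 1.1  0.3 -3.9] [-0.96  0.29  0.33  1.83 -0.1   1.01 -0.22]
```

```bash
python3 - <<'E'
from h import *
im,d,c=load('t4'); P=cloud(d,c); z=P[...,2]
m=(z>138)&(z<175)&(P[...,0]>450)&(P[...,0]<625)&(P[...,1]>280)&(P[...,1]<480)
n,l,s,_=cv2.connectedComponentsWithStats(m.astype(np.uint8))
for i in range(1,n):
    if s[i][4]>25:
        q=P[l==i]; r=cv2.minAreaRect(q[:,:2].astype(np.float32)); print(s[i],r,np.percentile(q[:,2],[5,50,95]))
        print(cv2.fitLine(q[:,:2].astype(np.float32),cv2.DIST_L2,0,.01,.01).ravel(), q[:,0].min())
a=np.radians(21.3); ex=np.array([np.cos(a),np.sin(a)]); ey=np.array([-ex[1],ex[0]])
q=P[m][:,:2]-[534.8,366.5]; print('rack y of prongs',[np.median((q@ey)[f]) for f in ((q@ey>20),(q@ey<-20))],'min x',[np.percentile((q@ex)[f],2) for f in ((q@ey>20),(q@ey<-20))])
E
```

```text
[209 203  22  48 216] ((567.5982055664062, 331.21636962890625), (124.16742706298828, 10.418014526367188), 21.30014991760254) [147.77915565 152.40017168 163.08555804]
[9.2908961e-01 3.6985472e-01 5.6776990e+02 3.3124957e+02] 509.78503900890047
[172 204  26  61 277] ((551.4044189453125, 415.1073913574219), (156.94117736816406, 11.060227394104004), 21.813444137573242) [147.43773432 152.18693306 162.53626468]
[9.2870301e-01 3.7082443e-01 5.5189996e+02 4.1501578e+02] 478.8628363805962
rack y of prongs [np.float64(38.830644978247676), np.float64(-44.9586700596724)] min x [np.float64(-41.17194808092269), np.float64(-41.4904046494674)]
```

View pics/m9.png

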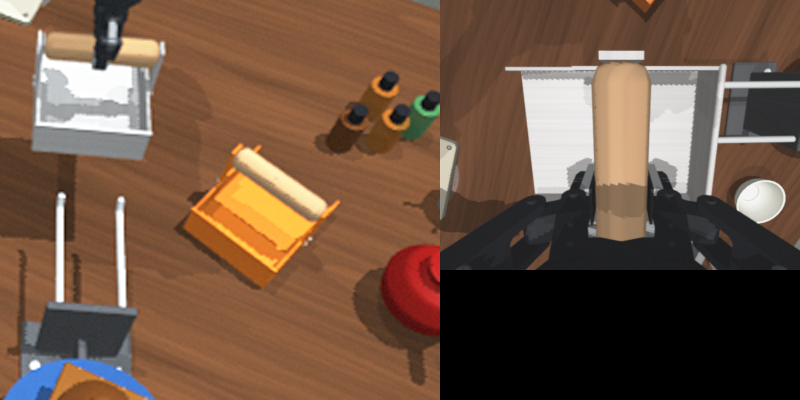

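arm_command:
  rot:
    - [0,2,0.5]
    - [0,0,0]
    - [0,0,0]
    - [0,0,0]
    - [0,0,0]
  slide:
    - [-10,5,-10]
    - [-7,5,-20]
    - [0,0,-25]
    - [0,0,-25]
    - [0,0,-25]
  gripper: [10,10,10,10,10]

```text
clock: 11.7
eef_pos: [391.7, 305.8, 233.0]
tool_rot: [-3.127, -0.028, 0.368]
force: [-0.1, 0.2, -3.4]
width: 31.3
```

arm_command:
  rot:
    - [0,0,0]
    - [0,0,0]
    - [0,0,0]
  slide:
    - [0,0,-20]
    - [0,0,-15]
    - [0,0,0]
  gripper: [10,10,10]

```text
clock: 11.95
eef_pos: [395.7, 301.4, 194.2]
tool_rot: [-3.133, -0.028, 0.361]
force: [0.1, -0.8, -3.7]
width: 31.3
```

```bash
python3 st.py 10 300 100
```

```text
12.05 [397.  302.6 196.6] [-179.4   -1.9   20.7] [ 0.9  0.8 -2.5] [-0.9   0.46  0.27  2.01 -0.2   0.67 -0.14]
```

View pics/w10.png

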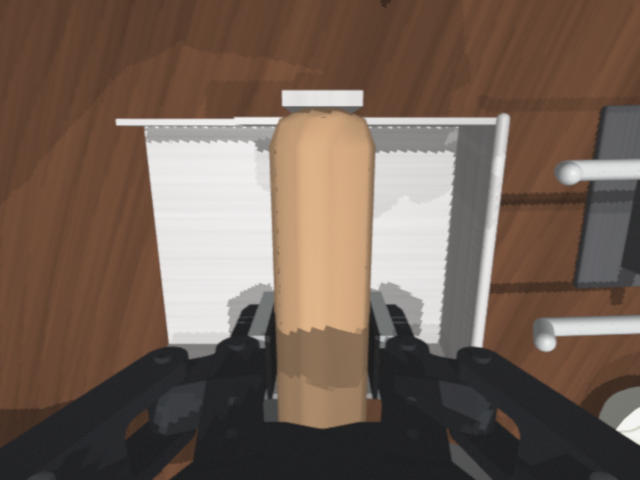

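arm_command:
  rot:
    - [-1,2.5,1]
    - [0,0,0]
    - [0,0,0]
  slide:
    - [-6,4,-5]
    - [-5,3,-8]
    - [0,0,-4]
  gripper: [10,10,10]

```text
clock: 12.3
eef_pos: [390.7, 310.8, 183.6]
tool_rot: [-3.129, 0.005, 0.375]
force: [-0.6, -0.1, -4.0]
width: 31.3
```

arm_command:
  rot:
    - [0,0,0]
  slide:
    - [0,0,0]
  gripper: [10]

```text
clock: 12.38
eef_pos: [391.3, 311.0, 183.8]
tool_rot: [-3.129, 0.003, 0.375]
force: [0.6, -0.4, -3.1]
width: 31.4
```

arm_command:
  rot:
    - [0,0,0]
    - [0,0,0]
    - [0,0,0]
    - [0,0,0]
    - [0,0,0]
  slide:
    - [0,0,-5]
    - [7,2.5,-1]
    - [12,4.6,0]
    - [13,5,0]
    - [13,5,0]
  gripper: [10,10,10,10,10]

```text
clock: 12.8
eef_pos: [436.3, 327.8, 178.9]
tool_rot: [-3.129, 0.001, 0.376]
force: [0.6, -0.3, -2.2]
width: 31.3
```

```bash
python3 st.py 11 300 100
cat > off.py <<'E'
from h import *
s=telemetry.read_state();a=np.radians(21.6);e=s['eef_pos'][:2]-[535.5,366]
print('ex',e@[np.cos(a),np.sin(a)],'ey',e@[-np.sin(a),np.cos(a)],'z',s['eef_pos'][2])
E
python3 off.py
```

```text
12.9 [438.7 328.5 179.1] [-1.793e+02 -1.000e-01  2.150e+01] [ 0.8 -0.5 -3.1] [-0.85  0.56  0.25  1.87 -0.22  0.73 -0.1 ]
ex -103.82524949519524 ey 0.7414140306852763 z 179.09083053824057
```

View pics/w11.png

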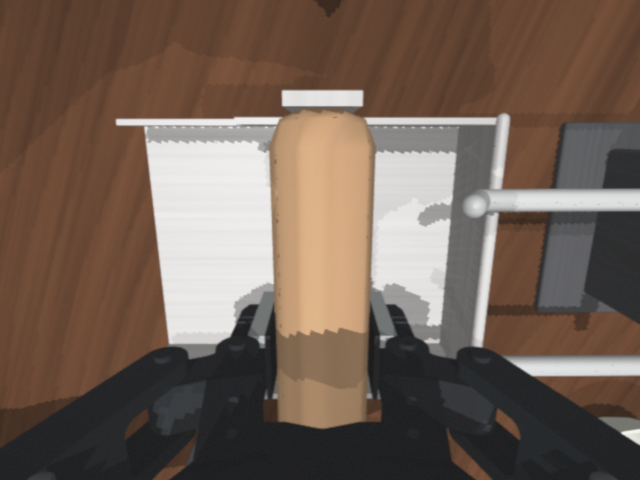

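Prong tips are passing over the rear wall, and no contact force shows. I'll go on by the remaining 104 mm.

arm_command:
  rot:
    - [0,0,0]
    - [0,0,0]
    - [0,0,0]
    - [0,0,0]
    - [0,0,0]
  slide:
    - [9,3.5,0]
    - [13,5,0]
    - [13,5,0]
    - [13,5,0]
    - [13,5,0]
  gripper: [10,10,10,10,10]

```text
clock: 13.32
eef_pos: [496.5, 350.0, 178.4]
tool_rot: [-3.13, 0.006, 0.375]
force: [0.6, 0.5, -4.0]
width: 31.2
```

```bash
python3 off.py
```

```text
ex -42.130734594823366 ey -0.5018627057442919 z 178.41464571710162
```

arm_command:
  rot:
    - [0,0,0]
    - [0,0,0]
    - [0,0,0]
    - [0,0,0]
    - [0,0,0]
  slide:
    - [11,4.5,0]
    - [11,4.5,0]
    - [9,3.5,0]
    - [4,1.5,0]
    - [0,0,0]
  gripper: [10,10,10,10,10]

```text
clock: 13.73
eef_pos: [533.4, 363.6, 177.4]
tool_rot: [-3.131, 0.006, 0.374]
force: [-0.7, 0.2, -3.3]
width: 31.1
```

```bash
python3 off.py;python3 st.py 12 300 100
```

```text
ex -2.7957651097195804 ey -1.480346940269408 z 177.40933442342487
13.8333 [532.3 363.3 177.4] [-179.4    0.4   21.4] [-0.3 -0.  -2.4] [-0.78  0.69  0.25  1.59 -0.22  0.89 -0.07]
```

View pics/w12.png

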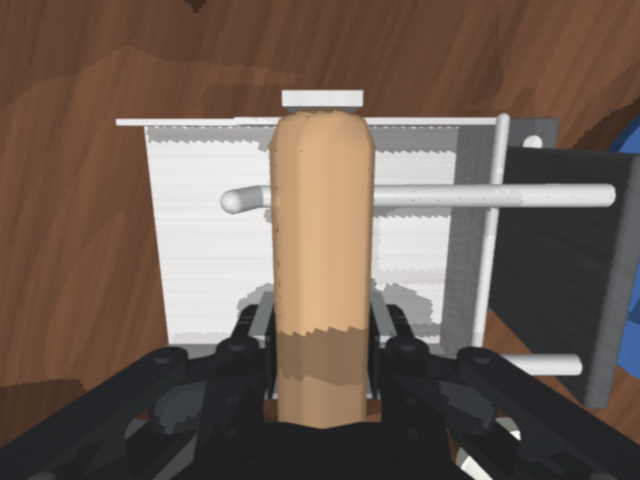

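The bar is over both prongs near x = 0, so I'll lower it gently until the load comes off.

arm_command:
  rot:
    - [0,0,0]
    - [0,0,0]
    - [0,0,0]
    - [0,0,0]
    - [0,0,0]
  slide:
    - [3,1,-6]
    - [0,0,-6]
    - [0,0,-5]
    - [0,0,-3]
    - [0,0,-2]
  gripper: [10,10,10,10,10]

```text
clock: 14.25
eef_pos: [532.8, 363.9, 153.7]
tool_rot: [-3.13, 0.01, 0.375]
force: [-4.5, -3.0, 21.2]
width: 31.4
```

```bash
python3 off.py
```

```text
ex -3.2364293411670038 ey -0.9696660671873408 z 153.73237411309992
```

arm_command:
  rot:
    - [0,0,0]
    - [0,0,0]
    - [0,0,0]
    - [0,0,0]
    - [0,0,0]
  slide:
    - [0,0,1.5]
    - [0,0,0]
    - [0,0,0]
    - [0,0,0]
    - [0,0,0]
  gripper: [10,36,50,70,85]

```text
clock: 14.67
eef_pos: [533.8, 364.6, 156.6]
tool_rot: [-3.129, 0.007, 0.375]
force: [-0.1, -0.6, 0.1]
width: 70.8
```

arm_command:
  rot:
    - [0,0,0]
    - [0,0,0]
    - [0,0,0]
    - [0,0,0]
    - [0,0,0]
  slide:
    - [0,0,0]
    - [0,0,0]
    - [0,0,10]
    - [0,0,25]
    - [0,0,30]
  gripper: [85,85,85,85,85]

```text
clock: 15.08
eef_pos: [530.2, 362.5, 218.5]
tool_rot: [-3.132, 0.019, 0.375]
force: [-0.1, 1.1, 0.9]
width: 85.0
```

```bash
python3 st.py 13 300 100
```

```text
15.1833 [534.1 364.5 224.2] [-179.3    0.3   21.5] [0.1 0.1 0.5] [-0.79  0.65  0.26  1.54 -0.2   0.99 -0.09]
```

View pics/w13.png

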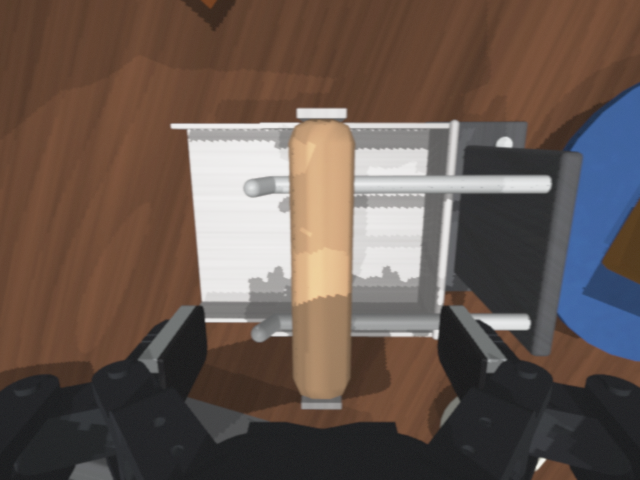

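The pan hangs on both prongs. Moving to look at the tub.

arm_command:
  rot:
    - [0,0,0]
    - [0,0,-4]
    - [0,0,-4]
    - [0,0,-4]
    - [0,0,-4]
  slide:
    - [0,0,36]
    - [0,-20,30]
    - [0,-34,20]
    - [0,-36,15]
    - [0,-36,15]
  gripper: [85,85,85,85,85]

```text
clock: 15.6
eef_pos: [528.8, 245.3, 342.5]
tool_rot: [-3.122, 0.01, 0.102]
force: [0.1, -0.9, -0.0]
width: 84.9
```

arm_command:
  rot:
    - [0,0,-3]
    - [0,0,0]
    - [0,0,0]
    - [0,0,0]
    - [0,0,0]
  slide:
    - [0,-36,10]
    - [0,-38,0]
    - [0,-38,0]
    - [0,-38,0]
    - [0,-38,0]
  gripper: [85,85,85,85,85]

```text
clock: 16.02
eef_pos: [529.1, 50.4, 360.0]
tool_rot: [-3.117, -0.002, 0.047]
force: [0.4, -1.1, -1.0]
width: 85.1
```

arm_command:
  rot:
    - [0,0,0]
    - [0,0,0]
    - [0,0,0]
  slide:
    - [0,-38,0]
    - [0,-30,0]
    - [0,0,0]
  gripper: [85,85,85]

```text
clock: 16.27
eef_pos: [527.1, -31.3, 362.3]
tool_rot: [-3.122, -0.005, 0.035]
force: [1.2, -0.7, 0.1]
width: 84.7
```

```bash
python3 st.py 14; python3 -c "
from h import *
snap('top','t14')"
```

```text
16.3667 [527.7 -25.  361.9] [-178.6   -0.3    2.3] [-0.1  0.7 -1. ] [-0.32  0.35  0.46  1.67 -0.19  1.16  0.24]
```

View pics/w14.png

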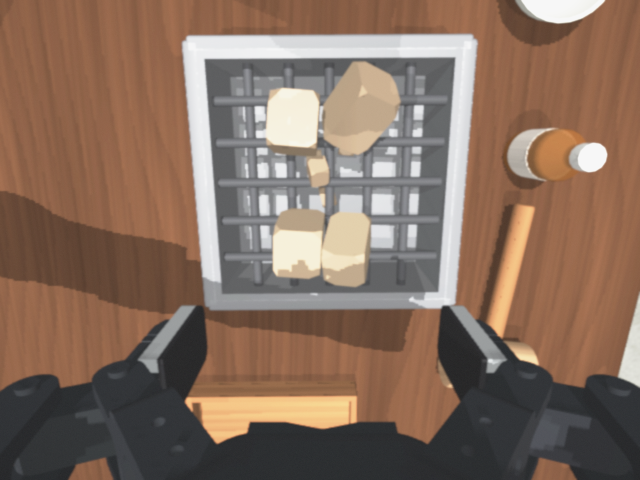

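View pics/m14.png

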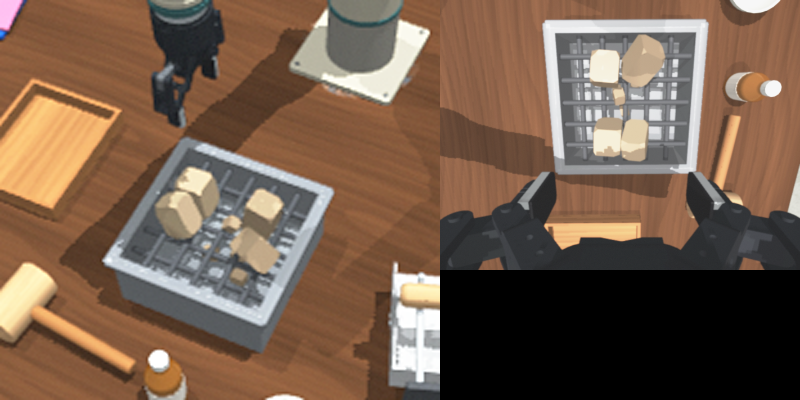

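```bash
cat > seg.py <<'E'
from h import *
import sys
f=sys.argv[1]
im,d,c=load(f); P=cloud(d,c); z=P[...,2]
hsv=cv2.cvtColor(im,cv2.COLOR_RGB2HSV)
inn=(abs(P[...,0]-534)<112)&(abs(P[...,1]+5)<112)
o=im[:,:,::-1].copy()
clay=(hsv[...,0]>8)&(hsv[...,0]<28)&(hsv[...,1]>40)
for nm,m,mn in (('hi',inn&(z>112),60),('mid',inn&(z>85)&(z<=112)&clay,15),('low',inn&(z<60)&clay,15)):
    m=cv2.morphologyEx(m.astype(np.uint8),cv2.MORPH_OPEN,np.ones((3,3)))
    n,l,s,ct=cv2.connectedComponentsWithStats(m)
    for i in range(1,n):
        if s[i][4]>=mn:
            q=P[l==i]; zt=np.percentile(q[:,2],97); t=q[q[:,2]>zt-8]
            r=cv2.minAreaRect(q[:,:2].astype(np.float32)); 
            print(nm,'px',ct[i].round(),s[i][4],'rect',np.round(r[0],0),np.round(r[1],0),round(r[2],1),'ztop',zt.round(1),'topmean',t.mean(0).round(0))
v=np.argwhere(inn); (a,b),(e,g)=v.min(0),v.max(0)
k=min(800/(g-b),600/(e-a))
cv2.imwrite('pics/z_'+f+'.png',cv2.resize(o[a:e,b:g],None,fx=k,fy=k,interpolation=cv2.INTER_CUBIC)); print('crop',b,a,k)
E
python3 seg.py w14
```

```text
hi px [360. 108.] 4997 rect [559.  66.] [77. 60.] 71.6 ztop 161.9 topmean [562.  73. 158.]
hi px [292. 122.] 3235 rect [500.  51.] [54. 43.] 87.8 ztop 167.1 topmean [500.  54. 164.]
hi px [317. 170.] 393 rect [522.   9.] [19. 21.] 13.0 ztop 122.6 topmean [522.   9. 118.]
hi px [322. 247.] 6272 rect [531. -67.] [95. 69.] 0.8 ztop 162.9 topmean [520. -63. 159.]
hi px [420. 293.] 63 rect [ 635. -116.] [20.  3.] 1.8 ztop 116.7 topmean [ 635. -116.  115.]
hi px [319. 421.] 59601 rect [526. -26.] [148.  33.] 2.2 ztop 455.6 topmean [526. -14. 452.]
mid px [326. 103.] 16 rect [528.  73.] [4. 3.] 84.7 ztop 110.0 topmean [528.  72. 107.]
mid px [321. 183.] 98 rect [526.  -5.] [18.  9.] 25.3 ztop 111.6 topmean [526.  -4. 108.]
mid px [292. 210.] 22 rect [498. -32.] [5. 1.] 0.7 ztop 111.0 topmean [498. -32. 109.]
mid px [302. 210.] 24 rect [508. -32.] [7. 1.] 2.5 ztop 111.0 topmean [508. -32. 107.]
mid px [314. 211.] 15 rect [520. -33.] [4. 1.] 7.8 ztop 111.9 topmean [520. -33. 108.]
low px [344. 152.] 56 rect [554.  25.] [ 6. 15.] 84.4 ztop 29.2 topmean [553.  25.  28.]
low px [318. 153.] 28 rect [522.  23.] [5. 6.] 2.1 ztop 29.2 topmean [522.  23.  28.]
low px [321. 191.] 35 rect [527. -23.] [5. 9.] 2.3 ztop 29.4 topmean [527. -22.  28.]
crop 0 58 1.2519561815336464
```

View pics/z_w14.png

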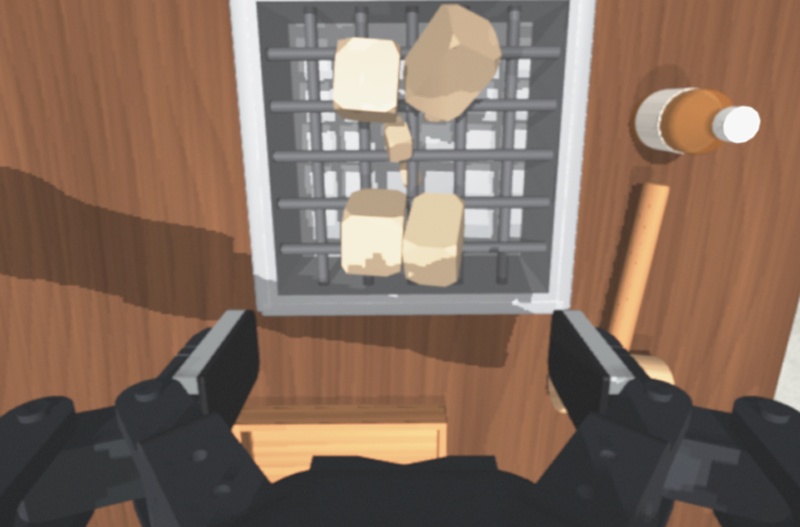

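```bash
python3 - <<'E'
from h import *
im,d,c=load('w14'); P=cloud(d,c); z=P[...,2]
for n,(u0,u1,v0,v1) in dict(A=(262,321,80,160),B=(323,402,55,158),C=(268,323,205,282),D=(324,374,205,290)).items():
    q=P[v0:v1,u0:u1].reshape(-1,3)
    for lo in (118,140,150):
        t=q[(q[:,2]>lo)]; 
        if len(t)<20: continue
        print(n,lo,'x',np.percentile(t[:,0],[2,98]).round(0),'y',np.percentile(t[:,1],[2,98]).round(0),'z98',np.percentile(t[:,2],98).round(0),np.round(cv2.minAreaRect(t[:,:2].astype(np.float32))[2],0))
E
```

```text
A 118 x [479. 520.] y [26. 76.] z98 167.0 88.0
A 140 x [479. 520.] y [29. 76.] z98 167.0 88.0
A 150 x [479. 520.] y [31. 76.] z98 167.0 88.0
B 118 x [530. 587.] y [ 32. 101.] z98 163.0 86.0
B 140 x [539. 588.] y [49. 96.] z98 164.0 71.0
B 150 x [545. 585.] y [59. 89.] z98 164.0 71.0
C 118 x [485. 528.] y [-87. -35.] z98 163.0 90.0
C 140 x [485. 528.] y [-88. -39.] z98 163.0 90.0
C 150 x [485. 527.] y [-88. -40.] z98 163.0 89.0
D 118 x [532. 574.] y [-97. -36.] z98 164.0 2.0
D 140 x [532. 570.] y [-98. -48.] z98 165.0 2.0
D 150 x [532. 569.] y [-88. -54.] z98 165.0 2.0
```

Four lumps stand on end: A (500,53), B (≈560,70), C (507,-64), D (≈552,-70). One crumb is lodged on a bar near (523,5). First I'll take A, with the jaws along y.

arm_command:
  rot:
    - [0,0,7]
    - [0,0,7]
    - [0,0,7]
    - [0,0,7]
    - [0,0,7]
  slide:
    - [-2,7,-10]
    - [-2,7,-10]
    - [-2,7,-10]
    - [-2,7,-10]
    - [-2,7,-10]
  gripper: [75,75,75,75,75]

```text
clock: 16.83
eef_pos: [519.4, 22.7, 311.7]
tool_rot: [-3.114, -0.011, 0.674]
force: [-0.3, -0.1, 0.4]
width: 74.8
```

arm_command:
  rot:
    - [0,0,7]
    - [0,0,7]
    - [0,0,7]
    - [0,0,7]
    - [0,0,7]
  slide:
    - [-2,7,-10]
    - [-2,7,-10]
    - [-2,7,-10]
    - [-2,7,-10]
    - [-2,5,-10]
  gripper: [75,75,75,75,75]

```text
clock: 17.25
eef_pos: [507.8, 71.3, 258.8]
tool_rot: [-3.11, -0.016, 1.3]
force: [0.6, -0.2, 0.5]
width: 75.0
```

```bash
cat > q.py <<'E'
from h import *
s=telemetry.read_state();print(s['clock'],s['eef_pos'].round(1),np.degrees(s['tool_rot']).round(1),s['force'].round(1),s['qpos'].round(2),round(s['width'],1))
E
python3 q.py
```

```text
17.25 [507.8  71.3 258.8] [-178.2   -0.9   74.5] [ 0.6 -0.2  0.5] [-0.26  0.41  0.12  1.84 -0.09  0.91  1.21] 75.0
```

arm_command:
  rot:
    - [0,-1,6]
    - [0,-0.8,6]
    - [0,0,5]
    - [0,0,0]
    - [0,0,0]
  slide:
    - [-4,-9,-15]
    - [-4,-9,-20]
    - [0,-2,-15]
    - [0,0,-8]
    - [0,0,0]
  gripper: [75,75,75,75,75]

```text
clock: 17.67
eef_pos: [497.1, 66.1, 196.7]
tool_rot: [-3.138, -0.029, 1.637]
force: [-0.3, 0.2, -0.2]
width: 75.0
```

```bash
python3 st.py 15;python3 q.py
```

```text
17.7667 [498.4  66.  198.2] [-180.    -1.7   93.8] [ 0.6  0.2 -1.1] [-0.18  0.46  0.02  1.96 -0.05  0.71  1.51]
17.7667 [498.4  66.  198.2] [-180.    -1.7   93.8] [ 0.6  0.2 -1.1] [-0.18  0.46  0.02  1.96 -0.05  0.71  1.51] 74.7
```

View pics/w15.png

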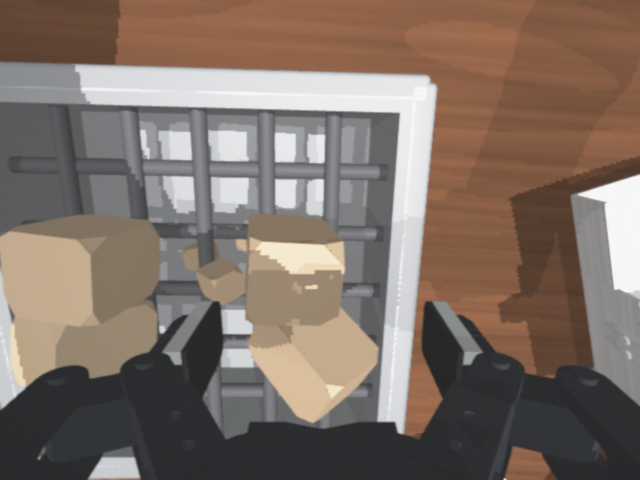

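arm_command:
  rot:
    - [-1.7,0,-1.4]
    - [0,0,0]
    - [0,0,0]
  slide:
    - [1,-7,0]
    - [0,-6,-10]
    - [0,0,0]
  gripper: [68,68,68]

```text
clock: 18.02
eef_pos: [502.2, 55.0, 190.9]
tool_rot: [3.137, 0.001, 1.61]
force: [-0.2, -0.8, 0.5]
width: 68.1
```

```bash
python3 q.py
```

```text
18.0167 [502.2  55.  190.9] [179.8   0.   92.2] [-0.2 -0.8  0.5] [-0.2   0.48  0.05  1.97 -0.03  0.7   1.48] 68.1
```

arm_command:
  rot:
    - [0,0,0]
    - [0,0,0]
    - [0,0,0]
    - [0,0,0]
    - [0,0,0]
  slide:
    - [-1,-1,-20]
    - [-1,-1,-20]
    - [0,0,-15]
    - [0,0,-7]
    - [0,0,0]
  gripper: [68,68,68,68,68]

```text
clock: 18.43
eef_pos: [506.4, 57.1, 133.0]
tool_rot: [3.123, -0.002, 1.606]
force: [-0.3, 0.1, 0.3]
width: 68.1
```

```bash
python3 st.py 16
```

```text
18.5333 [507.2  57.1 134.1] [ 1.788e+02 -1.000e-01  9.210e+01] [0.1 0.4 0.7] [-0.19  0.57  0.04  2.02 -0.04  0.54  1.48]
```

View pics/w16.png

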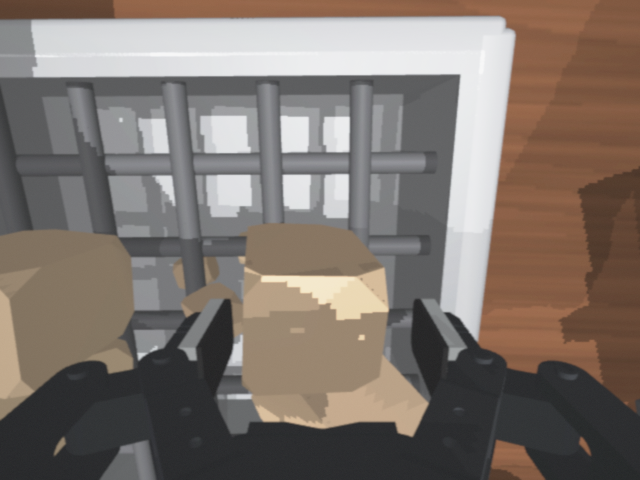

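arm_command:
  rot:
    - [0,1,0]
    - [0,0,0]
    - [0,0,0]
  slide:
    - [-4,-2,-3]
    - [-3,-1,-2]
    - [0,0,0]
  gripper: [68,68,55]

```text
clock: 18.78
eef_pos: [501.5, 54.4, 131.4]
tool_rot: [3.136, -0.004, 1.607]
force: [0.1, 0.0, -1.2]
width: 57.1
```

arm_command:
  rot:
    - [0,0,0]
    - [0,0,0]
    - [0,0,0]
    - [0,0,0]
    - [0,0,0]
  slide:
    - [0,0,0]
    - [0,0,0]
    - [0,0,0]
    - [0,0,0]
    - [0,0,0]
  gripper: [35,35,35,35,35]

```text
clock: 19.2
eef_pos: [502.3, 54.0, 132.9]
tool_rot: [3.133, -0.004, 1.606]
force: [-0.3, 0.2, -1.2]
width: 47.5
```

```bash
python3 q.py
```

```text
19.2 [502.3  54.  132.9] [179.5  -0.2  92. ] [-0.3  0.2 -1.2] [-0.18  0.57  0.03  2.02 -0.04  0.54  1.48] 47.5
```

arm_command:
  rot:
    - [0,0,0]
    - [0,0,0]
    - [0,0,0]
    - [0,0,0]
    - [0,0,0]
  slide:
    - [0,0,8]
    - [0,0,20]
    - [0,0,25]
    - [0,0,25]
    - [0,-5,25]
  gripper: [30,30,30,30,30]

```text
clock: 19.62
eef_pos: [496.7, 49.4, 235.5]
tool_rot: [-3.135, -0.003, 1.607]
force: [0.7, -0.2, -1.3]
width: 47.8
```

arm_command:
  rot:
    - [0,0,-6]
    - [0,0,-6]
    - [0,0,-6]
    - [0,0,-6]
    - [0,0,-6]
  slide:
    - [0,-20,10]
    - [0,-30,5]
    - [-4,-36,0]
    - [-4,-36,0]
    - [-4,-36,0]
  gripper: [30,30,30,30,30]

```text
clock: 20.03
eef_pos: [489.0, -103.4, 260.9]
tool_rot: [3.133, -0.015, 1.081]
force: [0.4, -0.5, -1.6]
width: 47.5
```

arm_command:
  rot:
    - [0,0,-6]
    - [0,0,-6]
    - [0,0,-6]
    - [0,0,-6]
    - [0,0,-6]
  slide:
    - [-6,-36,0]
    - [-8,-36,0]
    - [-8,-36,0]
    - [-8,-36,0]
    - [-8,-36,0]
  gripper: [30,30,30,30,30]

```text
clock: 20.45
eef_pos: [448.7, -290.3, 264.5]
tool_rot: [3.131, -0.019, 0.533]
force: [0.7, -0.5, -1.2]
width: 47.8
```

```bash
python3 q.py; python3 -c "
from h import *
snap('top','t17')
snap('scene','s17')"; sed -i 's/load(.top0.)/load(__import__("sys").argv[1])/' m.py; python3 m.py t17 | head -6
```

```text
20.45 [ 448.7 -290.3  264.5] [179.4  -1.1  30.6] [ 0.7 -0.5 -1.2] [ 0.26  0.44  0.38  1.82 -0.22  0.9   1.28] 47.8
tub rim 3356 (534.175537109375, -5.2614593505859375) (270.400634765625, 270.5929870605469) 2.410728931427002 z [111.10914389 115.70653015 120.43066394]
   box [[393.0, 124.0], [405.0, -146.0], [675.0, -135.0], [664.0, 136.0]]
tray rim 789 (470.661376953125, -400.62786865234375) (236.45724487304688, 189.3483123779297) 2.296619176864624 z [30.16962513 35.48332425 40.05825867]
   box [[349.0, -311.0], [356.0, -500.0], [593.0, -490.0], [585.0, -301.0]]
tray 2407 (470.6157531738281, -400.09246826171875) (236.6504669189453, 190.1453399658203) 2.1604714393615723 z [ 5.65557484 12.34274853 38.54144292]
   box [[349.0, -310.0], [356.0, -500.0], [592.0, -491.0], [585.0, -301.0]]
```

View pics/t17.png

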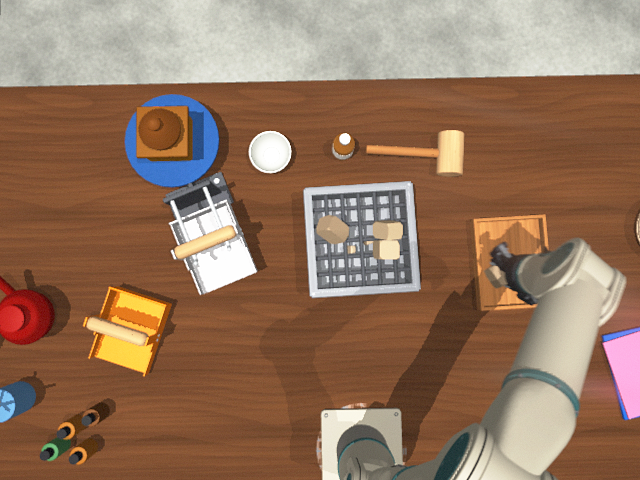

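arm_command:
  rot:
    - [0,0,-6]
    - [0,0,-6]
    - [0,0,-6]
    - [0,0,-6]
    - [0,0,-4]
  slide:
    - [-6,-32,-10]
    - [-6,-32,-15]
    - [-6,-30,-20]
    - [-4,-30,-25]
    - [0,-18,-25]
  gripper: [30,30,30,30,30]

```text
clock: 20.97
eef_pos: [428.3, -440.4, 174.4]
tool_rot: [3.121, -0.029, 0.027]
force: [0.8, -0.6, -1.4]
width: 47.6
```

arm_command:
  rot:
    - [0,0,0]
    - [0,0,0]
    - [0,0,0]
  slide:
    - [0,0,-25]
    - [0,0,-25]
    - [0,0,0]
  gripper: [30,30,30]

```text
clock: 21.22
eef_pos: [425.3, -443.3, 118.7]
tool_rot: [3.122, -0.025, 0.019]
force: [-0.4, 2.3, -2.1]
width: 45.6
```

```bash
python3 st.py 18 150 110
```

```text
21.3167 [ 427.2 -445.   122.9] [178.6  -1.7   1.1] [ 0.4 -0.2 -0.9] [ 0.51  0.74  0.42  1.76 -0.44  0.7   1.18]
```

View pics/m18.png

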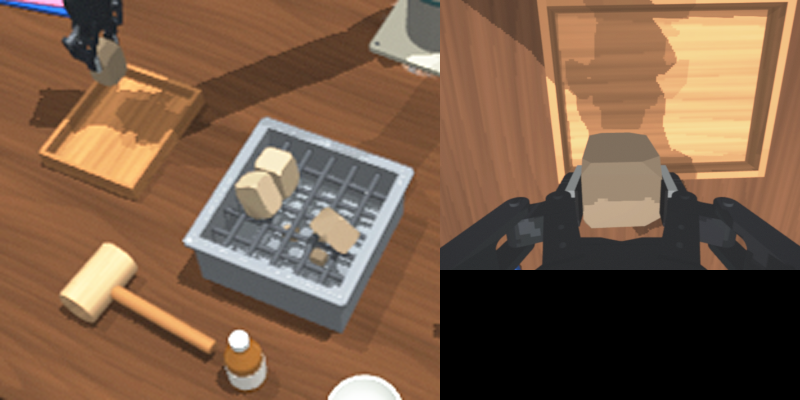

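arm_command:
  rot:
    - [1.4,1.7,0]
    - [0,0,0]
    - [0,0,0]
    - [0,0,0]
    - [0,0,0]
  slide:
    - [-1,3,-12]
    - [0,1,-20]
    - [0,0,-16]
    - [0,0,-12]
    - [0,0,-6]
  gripper: [30,30,30,30,30]

```text
clock: 21.73
eef_pos: [434.6, -443.9, 67.7]
tool_rot: [3.131, -0.015, 0.026]
force: [-0.4, 0.4, -0.6]
width: 45.5
```

arm_command:
  rot:
    - [0,0,0]
  slide:
    - [0,0,-2]
  gripper: [30]

```text
clock: 21.82
eef_pos: [435.3, -443.7, 66.2]
tool_rot: [3.131, -0.016, 0.027]
force: [-0.1, 0.2, -1.1]
width: 45.5
```

```bash
python3 q.py
```

```text
21.8167 [ 435.3 -443.7   66.2] [179.4  -0.9   1.6] [-0.1  0.2 -1.1] [ 0.53  0.82  0.37  1.75 -0.48  0.64  1.2 ] 45.5
```

arm_command:
  rot:
    - [0,0.5,0]
    - [0,0,0]
    - [0,0,0]
  slide:
    - [-3,0,-9]
    - [-3,0,-8]
    - [0,0,-4]
  gripper: [30,30,30]

```text
clock: 22.07
eef_pos: [430.9, -445.0, 47.1]
tool_rot: [3.127, -0.011, 0.028]
force: [0.2, -0.2, -0.9]
width: 45.4
```

arm_command:
  rot:
    - [0,0,0]
  slide:
    - [0,0,-2]
  gripper: [30]

```text
clock: 22.15
eef_pos: [431.1, -446.3, 45.9]
tool_rot: [3.125, -0.012, 0.028]
force: [-1.4, -0.6, 13.8]
width: 45.6
```

arm_command:
  rot:
    - [0,0,0]
    - [0,0,0]
    - [0,0,0]
    - [0,0,0]
    - [0,0,0]
  slide:
    - [0,0,0]
    - [0,0,0]
    - [0,0,0]
    - [0,0,0]
    - [0,0,0]
  gripper: [48,56,66,70,70]

```text
clock: 22.57
eef_pos: [431.1, -447.7, 46.7]
tool_rot: [3.123, -0.013, 0.027]
force: [0.5, -0.3, -0.0]
width: 70.0
```

arm_command:
  rot:
    - [0,0,0]
    - [0,0,0]
    - [0,0,0]
    - [0,0,0]
    - [0,0,0]
  slide:
    - [0,0,10]
    - [0,0,25]
    - [0,0,30]
    - [0,0,30]
    - [0,0,30]
  gripper: [70,70,70,70,70]

```text
clock: 22.98
eef_pos: [427.0, -442.5, 171.1]
tool_rot: [3.135, -0.003, 0.026]
force: [0.5, -0.4, 0.0]
width: 70.0
```

arm_command:
  rot:
    - [0,0,6]
    - [0,0,6]
    - [0,0,6]
    - [0,0,6]
    - [0,0,6]
  slide:
    - [4,25,30]
    - [6,36,10]
    - [6,36,0]
    - [6,36,0]
    - [6,36,0]
  gripper: [70,70,70,70,70]

```text
clock: 23.4
eef_pos: [454.4, -282.7, 226.1]
tool_rot: [3.109, -0.01, 0.555]
force: [1.1, -0.1, -0.5]
width: 69.7
```

```bash
python3 st.py 19 150 110
```

```text
23.5 [ 455.9 -276.5  225.4] [178.5  -0.7  32.2] [-0.2 -1.  -0.5] [ 0.24  0.48  0.37  1.88 -0.24  0.79  1.29]
```

View pics/m19.png

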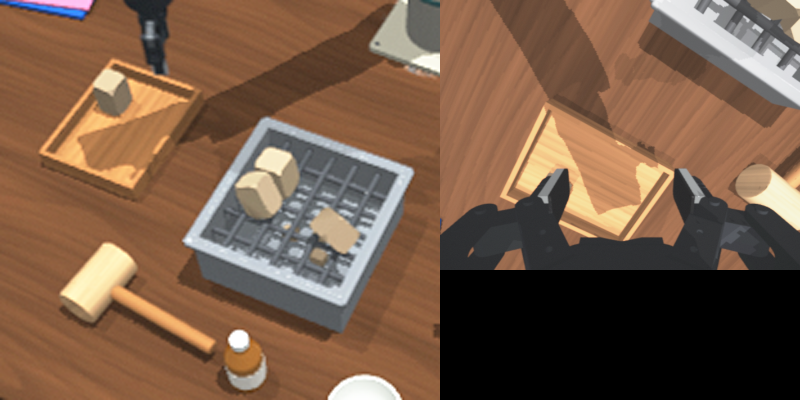

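arm_command:
  rot:
    - [0,0,6]
    - [0,0,6]
    - [0,0,6]
    - [0,0,6]
    - [0,0,6]
  slide:
    - [5,22,2]
    - [5,22,0]
    - [5,22,0]
    - [5,22,0]
    - [5,22,0]
  gripper: [70,70,70,70,70]

```text
clock: 23.92
eef_pos: [480.1, -167.8, 231.9]
tool_rot: [3.107, -0.01, 1.097]
force: [-0.4, 0.2, -0.1]
width: 69.9
```

arm_command:
  rot:
    - [0,0,6]
    - [0,0,6]
    - [0,0,6]
    - [0,0,6]
    - [0,0,5]
  slide:
    - [5,22,0]
    - [5,22,0]
    - [5,22,0]
    - [5,22,0]
    - [3,8,0]
  gripper: [70,70,70,70,70]

```text
clock: 24.33
eef_pos: [503.9, -66.7, 235.5]
tool_rot: [3.103, -0.01, 1.627]
force: [-0.0, 0.8, -1.0]
width: 69.9
```

```bash
python3 st.py 20; python3 seg.py w20
```

```text
24.4333 [504.  -68.4 235.5] [177.8  -0.5  92.9] [ 0.4 -0.2  0. ] [ 0.05  0.4   0.06  1.93 -0.06  0.77  1.76]
hi px [263. 100.] 136 rect [ 423. -106.] [ 2. 22.] 3.4 ztop 117.4 topmean [ 423. -107.  116.]
hi px [318. 274.] 12284 rect [529. -66.] [69. 91.] 88.9 ztop 162.9 topmean [518. -64. 159.]
hi px [396. 403.] 57127 rect [520.  -5.] [228.  68.] 69.7 ztop 328.1 topmean [485. -66. 324.]
hi px [247. 383.] 90 rect [ 633. -116.] [26.  2.] 0.6 ztop 116.9 topmean [ 634. -116.  115.]
mid px [315. 199.] 63 rect [486. -71.] [13.  1.] 89.3 ztop 110.9 topmean [486. -71. 108.]
mid px [333. 201.] 48 rect [486. -58.] [10.  1.] 89.0 ztop 111.0 topmean [486. -58. 107.]
mid px [346. 202.] 21 rect [487. -49.] [5. 1.] 87.0 ztop 111.5 topmean [486. -49. 108.]
mid px [356. 203.] 18 rect [487. -43.] [4. 1.] 88.1 ztop 111.9 topmean [487. -43. 109.]
mid px [501. 266.] 158 rect [528.  71.] [29.  5.] 75.6 ztop 111.9 topmean [527.  68. 108.]
low px [419. 224.] 267 rect [515.  21.] [11. 20.] 4.6 ztop 49.1 topmean [515.  21.  48.]
low px [368. 238.] 40 rect [536. -19.] [10.  4.] 9.1 ztop 29.0 topmean [536. -19.  28.]
low px [419. 251.] 237 rect [548.  32.] [ 7. 24.] 8.5 ztop 28.6 topmean [548.  31.  26.]
crop 117 97 1.5325670498084292
```

View pics/w20.png

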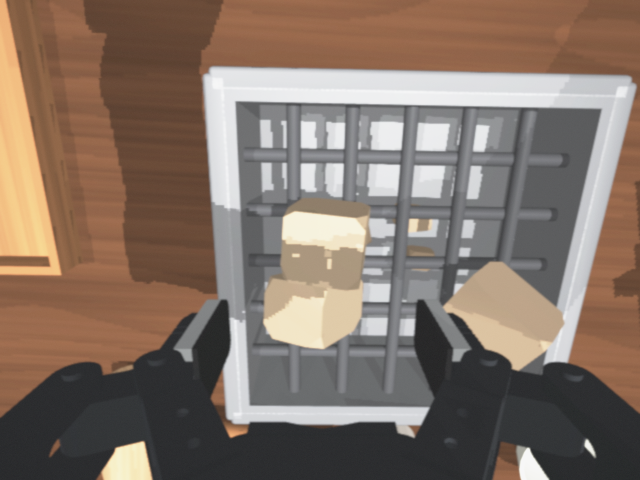

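The lodged crumb has fallen through. Descending on C.

arm_command:
  rot:
    - [0,2,-0.5]
    - [0,0,0]
    - [0,0,0]
    - [0,0,0]
    - [0,0,0]
  slide:
    - [1,2,-20]
    - [0,1,-25]
    - [0,0,-25]
    - [-1,0,-20]
    - [0,0,-6]
  gripper: [70,70,70,70,70]

```text
clock: 24.85
eef_pos: [505.8, -73.9, 140.9]
tool_rot: [3.13, -0.003, 1.588]
force: [0.4, 0.1, -0.3]
width: 69.9
```

```bash
python3 st.py 21
```

```text
24.95 [506.8 -73.7 142.3] [179.2  -0.2  91. ] [ 0.4 -0.5  0.6] [ 0.05  0.56  0.06  2.   -0.07  0.57  1.75]
```

View pics/w21.png

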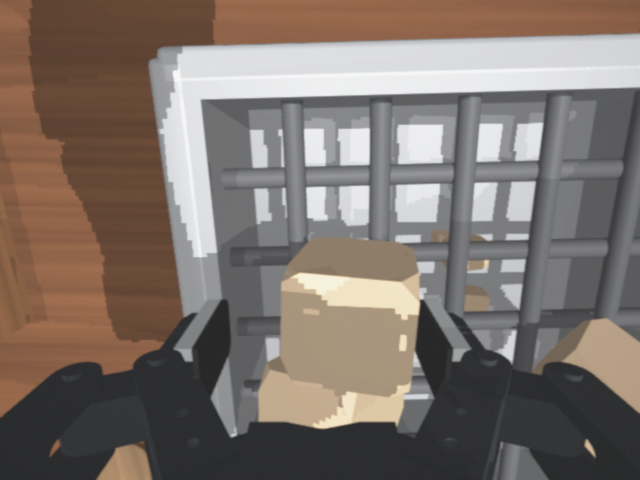

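arm_command:
  rot:
    - [0,0,0]
    - [0,0,1]
    - [0,0,0]
    - [0,0,0]
  slide:
    - [0,5,0]
    - [0,5,-4]
    - [0,1,-7]
    - [0,0,0]
  gripper: [70,70,70,60]

```text
clock: 25.28
eef_pos: [509.6, -63.6, 134.6]
tool_rot: [3.121, -0.002, 1.603]
force: [0.4, 0.2, 0.6]
width: 60.3
```

arm_command:
  rot:
    - [0,0,0]
    - [0,0,0]
    - [0,0,0]
    - [0,0,0]
    - [0,0,0]
  slide:
    - [0,0,0]
    - [0,0,0]
    - [0,0,0]
    - [0,0,0]
    - [0,0,0]
  gripper: [35,35,35,35,35]

```text
clock: 25.7
eef_pos: [509.7, -63.5, 136.0]
tool_rot: [3.12, -0.001, 1.603]
force: [-0.3, -0.0, -0.1]
width: 48.7
```

```bash
python3 st.py 22
```

```text
25.8 [509.7 -63.5 135.9] [ 1.787e+02 -1.000e-01  9.190e+01] [-0.7  0.9 -0.3] [ 0.03  0.57  0.06  2.01 -0.07  0.55  1.74]
```

View pics/m22.png

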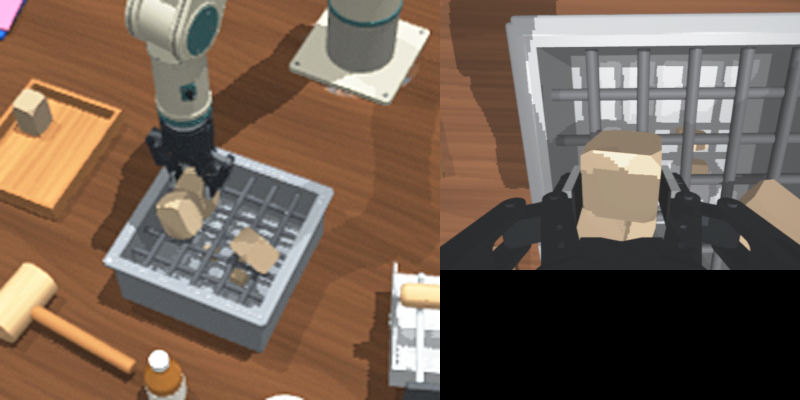

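arm_command:
  rot:
    - [0,0,0]
    - [0,0,0]
    - [0,0,0]
    - [0,0,0]
    - [0,0,0]
  slide:
    - [0,0,8]
    - [0,0,18]
    - [0,0,25]
    - [0,0,25]
    - [0,-5,25]
  gripper: [30,30,30,30,30]

```text
clock: 26.22
eef_pos: [504.3, -66.9, 236.2]
tool_rot: [3.134, -0.004, 1.605]
force: [-0.3, 0.4, -1.9]
width: 48.9
```

arm_command:
  rot:
    - [0,0,-6]
    - [0,0,-6]
    - [0,0,-6]
    - [0,0,-6]
    - [0,0,-6]
  slide:
    - [0,-15,10]
    - [0,-24,0]
    - [0,-26,0]
    - [0,-26,0]
    - [0,-26,0]
  gripper: [30,30,30,30,30]

```text
clock: 26.63
eef_pos: [508.9, -181.4, 256.7]
tool_rot: [3.119, -0.011, 1.072]
force: [0.8, -0.9, -2.5]
width: 48.8
```

arm_command:
  rot:
    - [0,0,-6]
    - [0,0,-6]
    - [0,0,-6]
    - [0,0,-6]
    - [0,0,-6]
  slide:
    - [2,-26,0]
    - [2,-26,0]
    - [2,-26,0]
    - [2,-26,0]
    - [2,-26,0]
  gripper: [30,30,30,30,30]

```text
clock: 27.05
eef_pos: [518.2, -316.7, 260.0]
tool_rot: [3.118, -0.014, 0.523]
force: [-0.1, -0.7, -1.0]
width: 48.6
```

arm_command:
  rot:
    - [0,0,-6]
    - [0,0,-6]
    - [0,0,-6]
    - [0,0,-6]
    - [0,0,-4]
  slide:
    - [3,-26,-5]
    - [2,-26,-10]
    - [2,-26,-15]
    - [2,-26,-20]
    - [2,-20,-20]
  gripper: [30,30,30,30,30]

```text
clock: 27.47
eef_pos: [531.9, -449.5, 195.4]
tool_rot: [3.109, -0.023, 0.009]
force: [0.2, -0.8, -2.0]
width: 48.9
```

```bash
python3 st.py 23 150 110;python3 -c "
from h import *
snap('top','t23')"; python3 m.py t23 | sed -n 3,6p
```

```text
27.5667 [ 529.  -449.6  191.6] [178.3  -0.9   0.5] [-0.6 -0.1 -2.4] [ 0.39  0.77  0.49  1.46 -0.39  0.98  0.99]
tray rim 797 (470.9984130859375, -400.4796447753906) (236.10372924804688, 189.53741455078125) 2.5433475971221924 z [29.65405742 34.92035329 39.91927425]
   box [[349.0, -311.0], [357.0, -500.0], [593.0, -490.0], [585.0, -301.0]]
tray 3547 (471.791748046875, -399.1193542480469) (236.67953491210938, 191.5406951904297) 3.1200623512268066 z [ 5.62366082 10.46557372 37.60827156]
   box [[348.0, -310.0], [359.0, -501.0], [595.0, -488.0], [585.0, -297.0]]
```

View pics/m23.png

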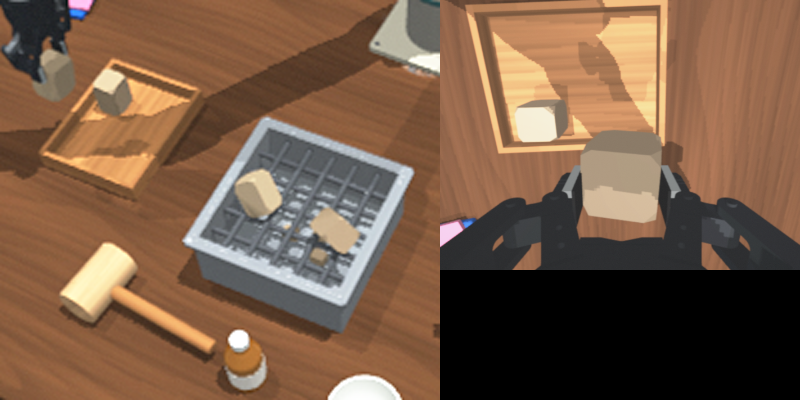

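arm_command:
  rot:
    - [1.7,0.9,1]
    - [0,0,0]
    - [0,0,0]
    - [0,0,0]
    - [0,0,0]
  slide:
    - [-4,5,-20]
    - [-4,5,-25]
    - [0,0,-25]
    - [0,0,-25]
    - [0,0,-20]
  gripper: [30,30,30,30,30]

```text
clock: 28.03
eef_pos: [529.8, -434.7, 86.6]
tool_rot: [3.138, -0.02, 0.043]
force: [-0.4, 0.3, -2.1]
width: 48.9
```

arm_command:
  rot:
    - [0,0,0]
    - [0,0,0]
  slide:
    - [0,0,-8]
    - [0,0,-6]
  gripper: [30,30]

```text
clock: 28.2
eef_pos: [530.8, -430.5, 71.3]
tool_rot: [-3.14, -0.02, 0.048]
force: [0.0, 0.1, -1.3]
width: 48.8
```

```bash
python3 q.py
```

```text
28.2 [ 530.8 -430.5   71.3] [-179.9   -1.1    2.8] [ 0.   0.1 -1.3] [ 0.43  0.89  0.4   1.56 -0.47  0.77  1.08] 48.8
```

arm_command:
  rot:
    - [0,1,0]
    - [0,0,0]
    - [0,0,0]
    - [0,0,0]
  slide:
    - [-5,-5,-7]
    - [-4,-3,-7]
    - [0,0,-5]
    - [0,0,-3]
  gripper: [30,30,30,30]

```text
clock: 28.53
eef_pos: [524.0, -439.0, 51.7]
tool_rot: [3.141, -0.006, 0.052]
force: [-0.1, 0.0, -1.9]
width: 48.4
```

```bash
python3 q.py
```

```text
28.5333 [ 524.  -439.    51.7] [180.   -0.3   3. ] [-0.1  0.  -1.9] [ 0.44  0.92  0.39  1.55 -0.47  0.76  1.09] 48.4
```

arm_command:
  rot:
    - [0,0,0]
    - [0,0,0]
  slide:
    - [0,0,-3]
    - [0,0,-2]
  gripper: [30,30]

```text
clock: 28.7
eef_pos: [524.2, -441.0, 48.1]
tool_rot: [3.138, -0.007, 0.052]
force: [-0.5, 0.6, 10.2]
width: 48.7
```

arm_command:
  rot:
    - [0,0,0]
    - [0,0,0]
    - [0,0,0]
    - [0,0,0]
    - [0,0,0]
  slide:
    - [0,0,0]
    - [0,0,0]
    - [0,0,0]
    - [0,0,0]
    - [0,0,15]
  gripper: [52,58,64,64,64]

```text
clock: 29.12
eef_pos: [524.2, -440.4, 62.7]
tool_rot: [3.14, -0.007, 0.051]
force: [-0.4, 0.5, -1.3]
width: 64.2
```

arm_command:
  rot:
    - [0,0,0]
    - [0,0,0]
    - [0,0,0]
    - [0,0,5]
    - [0,0,6]
  slide:
    - [0,0,28]
    - [0,0,30]
    - [0,0,30]
    - [2,20,30]
    - [4,30,20]
  gripper: [64,64,64,70,70]

```text
clock: 29.53
eef_pos: [524.3, -395.5, 207.7]
tool_rot: [3.136, 0.001, 0.238]
force: [1.0, -0.1, 0.7]
width: 69.9
```

arm_command:
  rot:
    - [0,0,6]
    - [0,0,6]
    - [0,0,6]
    - [0,0,6]
    - [0,0,6]
  slide:
    - [2,32,5]
    - [2,32,0]
    - [2,32,0]
    - [2,32,0]
    - [2,32,0]
  gripper: [70,70,70,70,70]

```text
clock: 29.95
eef_pos: [536.4, -235.5, 227.8]
tool_rot: [3.116, -0.008, 0.782]
force: [0.1, -0.0, 0.8]
width: 69.9
```

```bash
python3 st.py 24 150 110
```

```text
30.05 [ 537.9 -229.5  227.5] [178.8  -0.7  45.1] [-0.3 -0.4 -0.3] [ 0.16  0.54  0.31  1.74 -0.21  0.87  1.34]
```

View pics/m24.png

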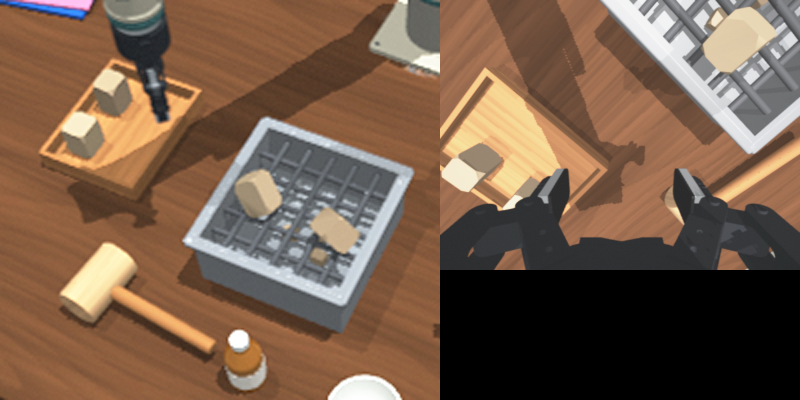

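arm_command:
  rot:
    - [0,0,-7]
    - [0,0,-7]
    - [0,0,-7]
    - [0,0,-7]
    - [0,0,-7]
  slide:
    - [2,26,5]
    - [2,28,5]
    - [2,28,5]
    - [2,26,0]
    - [0,20,0]
  gripper: [70,70,70,70,70]

```text
clock: 30.47
eef_pos: [544.1, -106.9, 249.3]
tool_rot: [3.114, -0.015, 0.159]
force: [-0.4, 0.6, 0.6]
width: 70.1
```

arm_command:
  rot:
    - [0,0,-7]
    - [0,0,0]
  slide:
    - [0,15,0]
    - [0,0,0]
  gripper: [70,70]

```text
clock: 30.63
eef_pos: [544.9, -86.4, 251.0]
tool_rot: [3.116, -0.017, 0.036]
force: [-0.1, -0.3, -1.2]
width: 69.9
```

```bash
python3 st.py 25; python3 seg.py w25; python3 - <<'E'
from h import *
im,d,c=load('w25'); P=cloud(d,c); z=P[...,2]
m=(z>105)&(z<170)&(P[...,0]>500)&(P[...,0]<600)&(P[...,1]>-112)&(P[...,1]<-20)
q=P[m]
for lo in range(105,166,10):
    t=q[(q[:,2]>lo)&(q[:,2]<lo+10)]
    if len(t)>10: print(lo,len(t),'x',np.percentile(t[:,0],[2,98]).round(0),'y',np.percentile(t[:,1],[2,98]).round(0))
E
```

```text
30.7333 [544.7 -90.5 251.3] [178.4  -1.    2.2] [0.5 0.5 0.2] [-0.27  0.5   0.56  1.8  -0.3   0.9   0.45]
hi px [342.  20.] 3563 rect [553.  40.] [27. 58.] 86.6 ztop 140.8 topmean [554.  45. 137.]
hi px [327. 202.] 7309 rect [549. -70.] [72. 56.] 87.3 ztop 161.3 topmean [549. -72. 158.]
hi px [152. 239.] 163 rect [ 423. -102.] [ 3. 29.] 0.1 ztop 116.8 topmean [ 423. -104.  115.]
hi px [438. 263.] 113 rect [ 635. -116.] [22.  3.] 1.2 ztop 117.0 topmean [ 635. -115.  115.]
hi px [320. 418.] 61719 rect [543. -82.] [136.  35.] 2.3 ztop 343.8 topmean [544. -70. 340.]
mid px [366. 204.] 18 rect [579. -74.] [3. 8.] 20.0 ztop 111.8 topmean [579. -73. 108.]
low px [336.  63.] 580 rect [556.  31.] [21. 19.] 86.7 ztop 29.3 topmean [555.  31.  28.]
low px [286.  74.] 499 rect [513.  17.] [20. 26.] 4.8 ztop 49.3 topmean [512.  23.  48.]
low px [301. 128.] 31 rect [527. -23.] [3. 6.] 1.6 ztop 29.3 topmean [527. -23.  28.]
low px [319. 141.] 61 rect [544. -34.] [ 4. 13.] 2.0 ztop 29.0 topmean [543. -34.  28.]
crop 0 0 1.2519561815336464
105 192 x [538. 580.] y [-80. -34.]
115 861 x [533. 576.] y [-85. -34.]
125 1294 x [528. 572.] y [-104.  -40.]
135 1895 x [525. 568.] y [-103.  -48.]
145 2079 x [523. 564.] y [-95. -56.]
155 1083 x [532. 561.] y [-84. -64.]
```

View pics/w25.png

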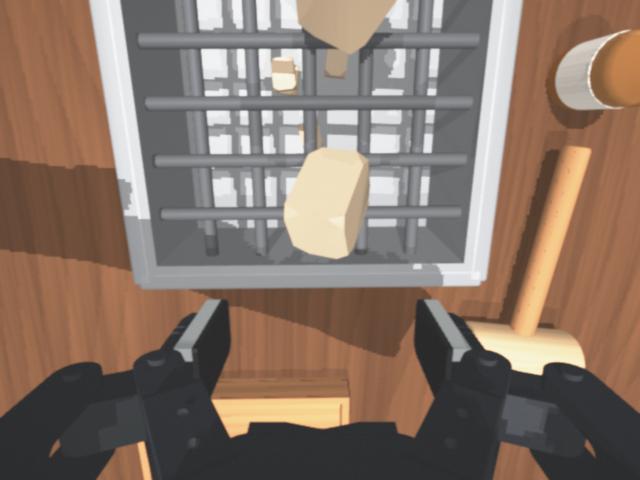

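arm_command:
  rot:
    - [1,-5,0]
    - [0.6,-5,0]
    - [0,-5,0]
    - [0,-4,0]
    - [0,0,0]
  slide:
    - [-4,4,-12]
    - [-4,4,-14]
    - [-4,4,-14]
    - [-4,3,-14]
    - [0,0,-4]
  gripper: [72,72,72,72,72]

```text
clock: 31.15
eef_pos: [526.4, -82.8, 194.9]
tool_rot: [3.124, -0.359, 0.045]
force: [-1.1, 0.7, -1.1]
width: 71.8
```

```bash
python3 st.py 26
```

```text
31.25 [533.7 -88.2 198.1] [178.3 -21.2   2.4] [ 0.9 -1.   1.3] [-0.09  0.41  0.31  2.21 -0.8   0.24  0.96]
```

View pics/w26.png

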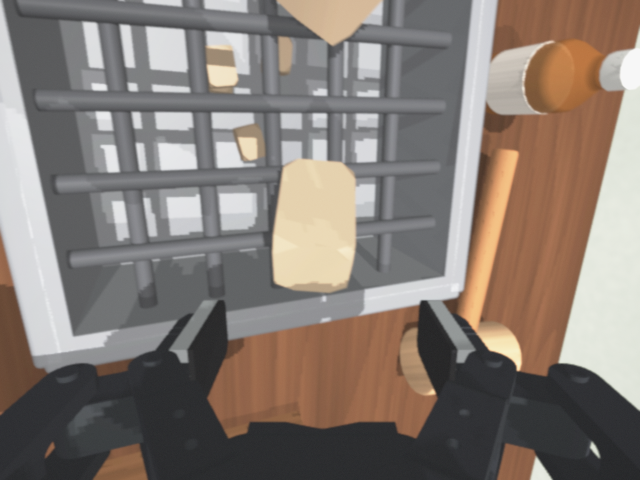

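arm_command:
  rot:
    - [1,4,0]
    - [0,5,0]
    - [0,0,0]
    - [0,0,0]
  slide:
    - [2,6,0]
    - [2,6,-8]
    - [2,2,-15]
    - [0,0,0]
  gripper: [72,72,72,72]

```text
clock: 31.58
eef_pos: [544.8, -84.1, 179.7]
tool_rot: [3.123, -0.217, 0.032]
force: [-1.0, -1.1, -0.3]
width: 72.3
```

```bash
python3 st.py 27
```

```text
31.6833 [545.3 -84.3 181.3] [179.  -12.6   1.7] [-0.4  0.6  0.8] [-0.26  0.52  0.53  2.06 -0.66  0.48  0.79]
```

View pics/w27.png

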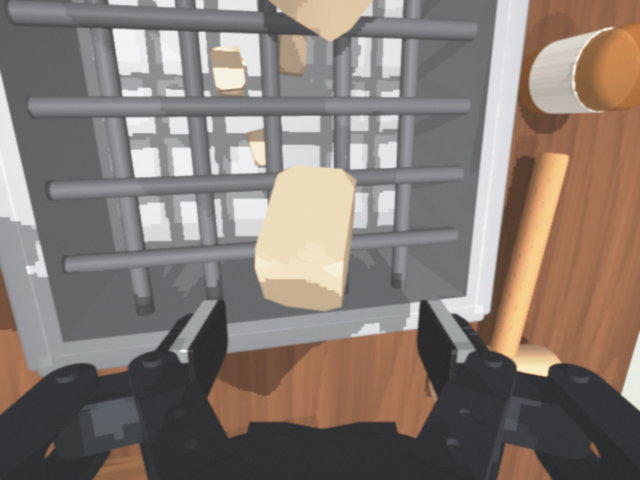

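arm_command:
  rot:
    - [0,0,0]
    - [0,0,0]
    - [0,0,0]
    - [0,0,0]
    - [0,0,0]
  slide:
    - [0,5,-12]
    - [0,5,-16]
    - [0,2,-16]
    - [0,0,-10]
    - [0,0,0]
  gripper: [72,72,72,72,72]

```text
clock: 32.1
eef_pos: [549.2, -77.7, 132.4]
tool_rot: [3.118, -0.234, 0.029]
force: [-0.3, 0.4, -1.1]
width: 71.8
```

```bash
python3 st.py 28
```

```text
32.2 [550.  -78.2 133.8] [178.6 -13.5   1.6] [-0.4  0.7  0.4] [-0.17  0.59  0.39  2.11 -0.77  0.33  0.88]
```

View pics/w28.png

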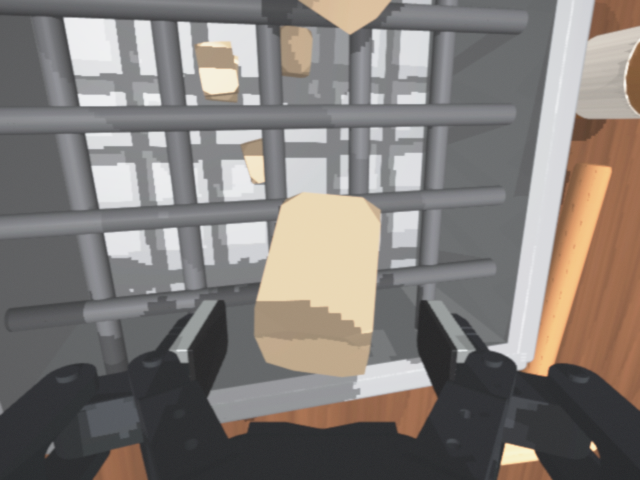

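arm_command:
  rot:
    - [0,1,0]
    - [0,0,0]
    - [0,0,0]
    - [0,0,0]
    - [0,0,0]
  slide:
    - [-2,2,-4]
    - [0,0,0]
    - [0,0,0]
    - [0,0,0]
    - [0,0,0]
  gripper: [60,50,35,30,30]

```text
clock: 32.62
eef_pos: [549.6, -77.8, 133.5]
tool_rot: [3.116, -0.223, 0.027]
force: [0.4, -0.5, -1.1]
width: 39.6
```

arm_command:
  rot:
    - [0,0,0]
    - [0,0,0]
    - [0,0,0]
  slide:
    - [0,0,0]
    - [0,0,0]
    - [0,0,6]
  gripper: [30,30,30]

```text
clock: 32.87
eef_pos: [548.7, -77.3, 139.0]
tool_rot: [3.117, -0.221, 0.028]
force: [-0.8, -0.1, -1.1]
width: 39.8
```

```bash
python3 st.py 29
```

```text
32.9667 [549.9 -77.7 140.4] [178.5 -12.8   1.6] [ 0.6  0.7 -1.4] [-0.21  0.58  0.44  2.09 -0.75  0.37  0.85]
```

View pics/m29.png

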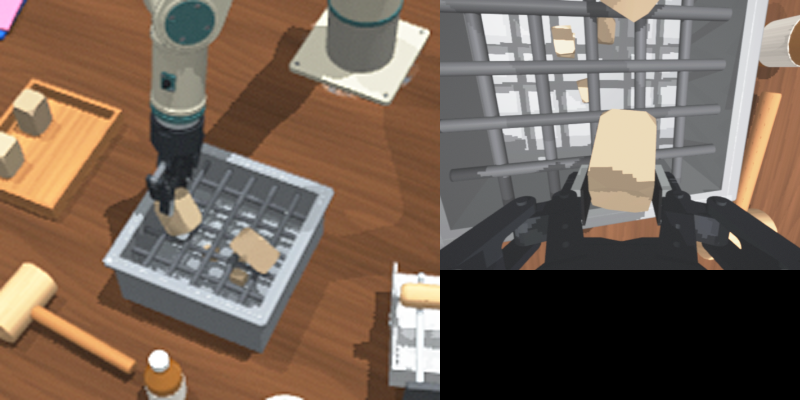

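arm_command:
  rot:
    - [0,0,0]
    - [0,0,0]
    - [0,3,0]
    - [0,5,0]
    - [0,5,0]
  slide:
    - [0,0,15]
    - [0,0,20]
    - [0,0,25]
    - [0,0,25]
    - [0,0,25]
  gripper: [25,25,25,25,25]

```text
clock: 33.38
eef_pos: [539.4, -77.1, 249.2]
tool_rot: [3.125, 0.023, 0.02]
force: [1.9, 0.5, -3.1]
width: 40.3
```

arm_command:
  rot:
    - [0,0,0]
    - [0,0,0]
    - [0,0,0]
    - [0,0,0]
    - [0,0,0]
  slide:
    - [0,-15,10]
    - [-4,-30,5]
    - [-5,-34,0]
    - [-5,-34,0]
    - [-5,-34,0]
  gripper: [25,25,25,25,25]

```text
clock: 33.8
eef_pos: [530.6, -217.1, 270.4]
tool_rot: [3.125, 0.014, 0.047]
force: [0.7, -0.9, -1.7]
width: 40.0
```

```bash
python3 st.py 30 150 110; python3 - <<'E'
from h import *
im,d,c=load('w30'); P=cloud(d,c)
s=telemetry.read_state(); T=R.from_euler('xyz',s['tool_rot']).as_matrix()
Q=(P-s['eef_pos'])@T   # tool frame
m=(abs(Q[...,0])<19)&(abs(Q[...,1])<60)&(Q[...,2]>-60)&(Q[...,2]<60)
hsv=cv2.cvtColor(im,cv2.COLOR_RGB2HSV); m&=(hsv[...,1]>40)
q=Q[m]; print(len(q))
for y in range(-50,40,5):
    t=q[(q[:,1]>=y)&(q[:,1]<y+5)]
    if len(t)>10: print(y,len(t),np.percentile(t[:,2],[5,50,95]).round(1))
E
```

```text
33.9 [ 527.9 -224.2  271.3] [178.7   0.8   2. ] [-1.  -0.2 -0.6] [-0.13  0.57  0.75  1.7  -0.41  1.04  0.79]
18182
-45 185 [15.7 16.8 18.7]
-40 1278 [10.3 13.2 16.6]
-35 1463 [ 4.3  7.3 10.4]
-30 1638 [-1.9  1.2  4.4]
-25 1847 [-7.9 -4.9 -1.9]
-20 2028 [-14.  -10.9  -7.9]
-15 2263 [-20.2 -17.  -13.8]
-10 2413 [-26.2 -23.  -19.9]
-5 1556 [-29.  -27.1 -23.9]
0 794 [-27.2 -24.5 -21.1]
5 672 [-23.7 -20.2 -16.8]
10 610 [-20.1 -16.2 -12.8]
15 526 [-15.5 -12.   -8.7]
20 477 [-11.3  -7.9  -4.3]
25 375 [-7.  -3.8 -1. ]
30 57 [-2.7 -1.4  0.5]
```

View pics/w30.png

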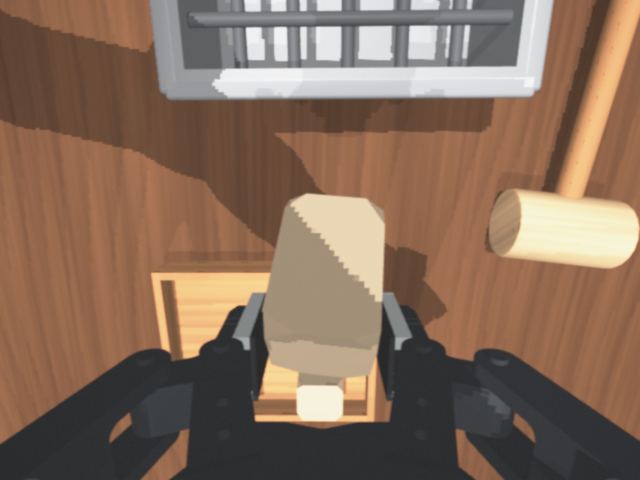

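View pics/m30.png

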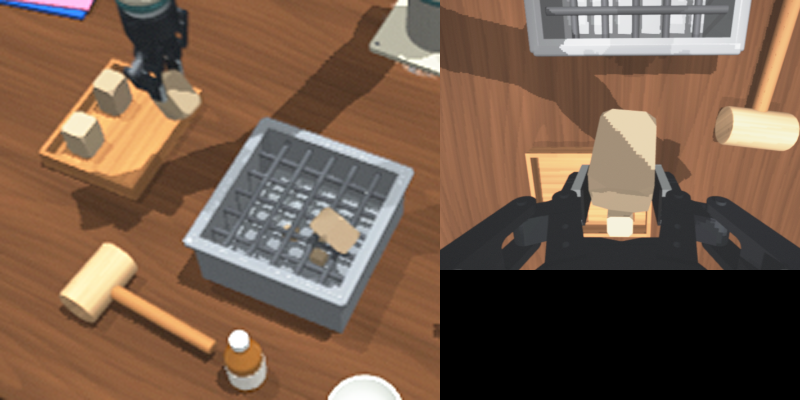

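Lump D is held diagonally, about 39° off in its y–z plane. I'll yaw −90° and tilt so it sets down squarely.

arm_command:
  rot:
    - [0,0,-6.5]
    - [0,0,-6.5]
    - [0,0,-6.5]
    - [0,0,-6.5]
    - [0,0,-6.5]
  slide:
    - [-5,-9,0]
    - [-5,-9,0]
    - [-5,-9,0]
    - [-5,-9,0]
    - [-5,-9,0]
  gripper: [25,25,25,25,25]

```text
clock: 34.32
eef_pos: [502.9, -268.7, 271.1]
tool_rot: [3.123, 0.013, -0.556]
force: [-0.1, -0.3, -2.2]
width: 39.7
```

arm_command:
  rot:
    - [0,0,-6.5]
    - [0,0,-6.5]
    - [0,0,-6.5]
    - [0,0,-6.5]
    - [0,0,-6.5]
  slide:
    - [-5,-9,0]
    - [-5,-9,0]
    - [-5,-9,0]
    - [-5,-9,0]
    - [-5,-9,0]
  gripper: [25,25,25,25,25]

```text
clock: 34.73
eef_pos: [477.9, -312.4, 270.7]
tool_rot: [3.125, 0.014, -1.15]
force: [-0.7, 0.5, -1.9]
width: 39.7
```

arm_command:
  rot:
    - [0,0,-6.5]
    - [0,0,-6.5]
    - [0,0,-6.5]
    - [0,0,-4]
    - [0,0,0]
  slide:
    - [-4,-9,0]
    - [-4,-9,0]
    - [-4,-9,0]
    - [0,-4,0]
    - [0,0,0]
  gripper: [25,25,25,25,25]

```text
clock: 35.15
eef_pos: [465.2, -343.9, 270.1]
tool_rot: [3.124, 0.014, -1.586]
force: [0.6, 0.7, -0.6]
width: 39.8
```

```bash
python3 q.py
```

```text
35.15 [ 465.2 -343.9  270.1] [179.    0.8 -90.9] [ 0.6  0.7 -0.6] [-0.04  0.76  1.15  1.67 -0.72  1.23 -0.3 ] 39.8
```

arm_command:
  rot:
    - [0,6,0]
    - [0,6,0]
    - [0,6,0]
  slide:
    - [0,-2,-10]
    - [0,-2,-10]
    - [0,-2,-10]
  gripper: [25,25,25]

```text
clock: 35.4
eef_pos: [461.2, -351.2, 245.3]
tool_rot: [2.809, 0.007, -1.594]
force: [0.7, -0.2, -0.9]
width: 40.0
```

```bash
python3 q.py
```

```text
35.4 [ 461.2 -351.2  245.3] [160.9   0.4 -91.3] [ 0.7 -0.2 -0.9] [-0.02  0.95  1.16  1.46 -0.57  1.45 -0.44] 40.0
```

arm_command:
  rot:
    - [0,6,0]
    - [0,6,0]
    - [0,6,0]
    - [0,2,0]
    - [0,0,0]
  slide:
    - [0,0,-10]
    - [0,0,-10]
    - [0,0,-10]
    - [0,0,-10]
    - [0,0,0]
  gripper: [25,25,25,25,25]

```text
clock: 35.82
eef_pos: [468.7, -346.5, 197.0]
tool_rot: [2.442, 0.009, -1.572]
force: [0.6, 0.3, -1.0]
width: 39.7
```

```bash
python3 st.py 31 130 80; python3 q.py;python3 - <<'E'
from h import *
im,d,c=load('w31'); P=cloud(d,c)
s=telemetry.read_state(); T=R.from_euler('xyz',s['tool_rot']).as_matrix()
Q=(P-s['eef_pos'])@T
m=(abs(Q[...,0])<19)&(abs(Q[...,1])<60)&(Q[...,2]>-60)&(Q[...,2]<60)
hsv=cv2.cvtColor(im,cv2.COLOR_RGB2HSV); m&=(hsv[...,1]>40)
q=P[m]-s['eef_pos']
for y in range(-60,60,8):
    t=q[(q[:,0]>=y)&(q[:,0]<y+8)]
    if len(t)>10: print(y,len(t),np.percentile(t[:,2],[5,50,95]).round(1))
E
```

```text
35.9167 [ 467.8 -347.3  200.3] [140.1   0.4 -90.2] [ 0.3  0.4 -0.7] [ 0.01  1.19  1.13  1.21 -0.44  1.7  -0.54]
35.9167 [ 467.8 -347.3  200.3] [140.1   0.4 -90.2] [ 0.3  0.4 -0.7] [ 0.01  1.19  1.13  1.21 -0.44  1.7  -0.54] 39.8
-28 23 [14.9 15.5 16.8]
-20 92 [14.3 16.  17.8]
4 63 [13.8 17.7 24.1]
12 303 [12.1 15.7 18. ]
20 14451 [-39.   -7.9  14.1]
```

View pics/m31.png

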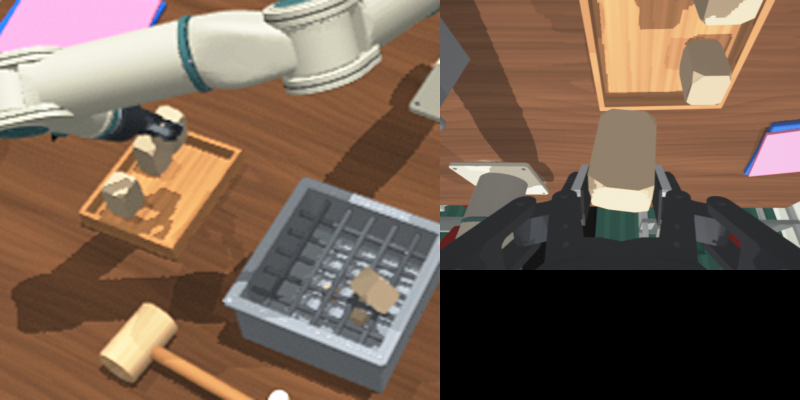

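arm_command:
  rot:
    - [0,0,0]
    - [0,0,0]
    - [0,0,0]
    - [0,0,0]
    - [0,0,0]
  slide:
    - [-8,-2,-18]
    - [-8,-2,-22]
    - [-8,0,-22]
    - [0,0,-22]
    - [0,0,-10]
  gripper: [25,25,25,25,25]

```text
clock: 36.33
eef_pos: [443.8, -354.6, 116.4]
tool_rot: [2.467, -0.003, -1.575]
force: [0.4, 0.5, -1.0]
width: 39.9
```

```bash
python3 q.py
```

```text
36.3333 [ 443.8 -354.6  116.4] [141.3  -0.2 -90.3] [ 0.4  0.5 -1. ] [ 0.01  1.25  1.09  1.33 -0.51  1.52 -0.53] 39.9
```

arm_command:
  rot:
    - [0,1,0]
    - [0,0,0]
    - [0,0,0]
    - [0,0,0]
    - [0,0,0]
  slide:
    - [0,1,-16]
    - [0,0,-18]
    - [0,0,-14]
    - [0,0,-8]
    - [0,0,-3]
  gripper: [25,25,25,25,25]

```text
clock: 36.75
eef_pos: [444.7, -355.2, 60.4]
tool_rot: [2.46, -0.007, -1.577]
force: [0.4, 1.2, -1.6]
width: 39.9
```

```bash
python3 st.py 32 130 80
```

```text
36.85 [ 444.7 -355.3   61. ] [140.9  -0.4 -90.4] [ 1.   0.2 -1. ] [ 0.02  1.32  1.06  1.33 -0.55  1.47 -0.55]
```

View pics/m32.png

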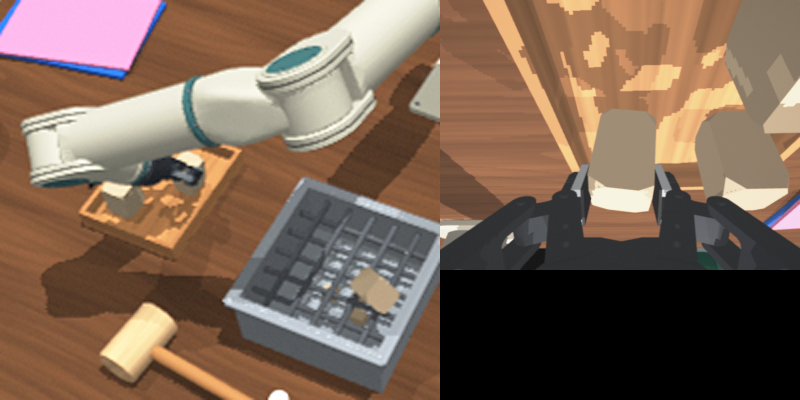

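arm_command:
  rot:
    - [0,0,0]
    - [0,0,0]
    - [0,0,0]
  slide:
    - [0,0,-4]
    - [0,0,-4]
    - [0,0,-2]
  gripper: [25,25,25]

```text
clock: 37.1
eef_pos: [445.5, -356.5, 52.8]
tool_rot: [2.462, -0.01, -1.577]
force: [0.0, 1.1, -1.3]
width: 40.2
```

arm_command:
  rot:
    - [0,0,0]
    - [0,0,0]
  slide:
    - [0,0,-2]
    - [0,0,-2]
  gripper: [25,25]

```text
clock: 37.27
eef_pos: [445.9, -356.8, 51.5]
tool_rot: [2.462, -0.011, -1.576]
force: [2.1, 3.2, 11.6]
width: 39.9
```

arm_command:
  rot:
    - [0,0,0]
    - [0,0,0]
    - [0,0,0]
    - [0,0,0]
    - [0,0,0]
  slide:
    - [0,0,0]
    - [0,0,0]
    - [0,0,0]
    - [0,0,0]
    - [6,0,8]
  gripper: [44,50,57,57,57]

```text
clock: 37.68
eef_pos: [450.8, -357.1, 60.2]
tool_rot: [2.459, -0.012, -1.578]
force: [0.3, 1.1, 0.0]
width: 57.1
```

arm_command:
  rot:
    - [0,0,0]
    - [0,0,0]
    - [0,0,0]
    - [0,-3,0]
    - [0,-6,0]
  slide:
    - [14,0,18]
    - [16,0,20]
    - [18,0,24]
    - [10,0,30]
    - [0,0,35]
  gripper: [57,57,57,57,57]

```text
clock: 38.1
eef_pos: [512.9, -352.7, 182.3]
tool_rot: [2.607, -0.002, -1.572]
force: [0.6, 0.2, 0.2]
width: 57.2
```

```bash
python3 st.py 33 130 80
```

```text
38.2 [ 509.3 -357.3  194.1] [149.9  -0.7 -90.6] [-0.5 -1.   1.1] [ 0.02  1.14  1.12  1.2  -0.54  1.61 -0.57]
```

View pics/m33.png

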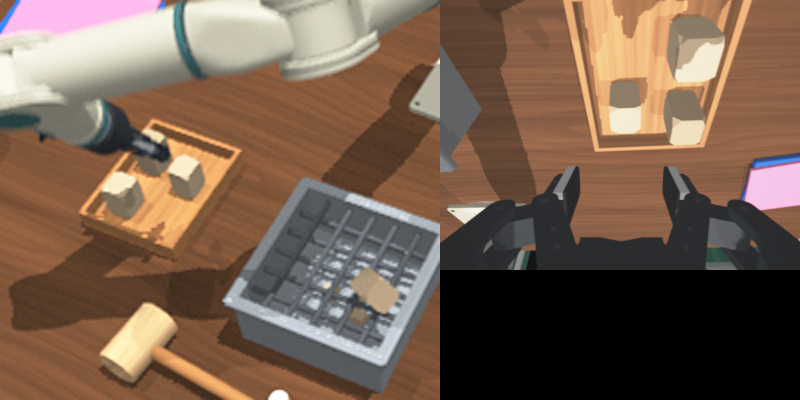

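arm_command:
  rot:
    - [0,-7,0]
    - [0,-7,0]
    - [0,-7,0]
    - [0,-7,0]
    - [0,-2,4]
  slide:
    - [0,5,20]
    - [0,15,18]
    - [0,25,15]
    - [0,28,10]
    - [0,30,0]
  gripper: [72,72,72,72,72]

```text
clock: 38.62
eef_pos: [505.0, -260.6, 247.5]
tool_rot: [3.128, -0.017, -1.525]
force: [-0.0, -0.6, 0.4]
width: 72.2
```

arm_command:
  rot:
    - [0,0,7]
    - [0,0,7]
    - [0,0,7]
    - [0,0,7]
    - [0,0,7]
  slide:
    - [4,26,0]
    - [4,26,0]
    - [4,26,0]
    - [4,26,0]
    - [4,26,0]
  gripper: [72,72,72,72,72]

```text
clock: 39.03
eef_pos: [519.6, -125.8, 253.7]
tool_rot: [3.136, -0.015, -0.902]
force: [0.2, 0.0, -0.3]
width: 72.2
```

arm_command:
  rot:
    - [0,0,7]
    - [0,0,7]
    - [0,0,7]
    - [0,0,7]
    - [0,0,7]
  slide:
    - [4,20,0]
    - [4,20,0]
    - [4,20,0]
    - [2,15,0]
    - [2,10,0]
  gripper: [72,72,72,72,72]

```text
clock: 39.45
eef_pos: [535.6, -32.6, 257.2]
tool_rot: [3.14, -0.014, -0.275]
force: [0.5, -0.2, -0.6]
width: 71.8
```

```bash
python3 q.py
```

```text
39.45 [535.6 -32.6 257.2] [179.9  -0.8 -15.7] [ 0.5 -0.2 -0.6] [-0.56  0.56  0.88  1.83 -0.52  0.98  0.27] 71.8
```

arm_command:
  rot:
    - [0,0,6]
    - [0,0,6]
    - [0,0,5]
    - [0,0,0]
  slide:
    - [4,10,0]
    - [4,10,0]
    - [2,5,0]
    - [0,0,0]
  gripper: [72,72,72,72]

```text
clock: 39.78
eef_pos: [546.0, -4.0, 260.0]
tool_rot: [-3.141, -0.015, 0.044]
force: [0.7, -0.1, 0.6]
width: 71.8
```

```bash
cat > lay.py <<'E'
from h import *
import sys
im,d,c=load(sys.argv[1]); x0,x1,y0,y1=map(float,sys.argv[2:6]); P=cloud(d,c); z=P[...,2]
m=(z>103)&(z<172)&(P[...,0]>x0)&(P[...,0]<x1)&(P[...,1]>y0)&(P[...,1]<y1)
q=P[m]
for lo in range(105,166,10):
    t=q[(q[:,2]>lo)&(q[:,2]<lo+10)]
    if len(t)>10: print(lo,len(t),'x',np.percentile(t[:,0],[2,98]).round(0),'y',np.percentile(t[:,1],[2,98]).round(0))
    t=q[q[:,2]>lo]
    if len(t)>10:print('   >',[np.round(v,0) for v in cv2.minAreaRect(t[:,:2].astype(np.float32))])
E
python3 st.py 34; python3 seg.py w34; python3 lay.py w34 510 620 10 112
```

```text
39.8833 [545.6  -5.4 259.9] [180.   -0.8   2.2] [0.3 0.2 0.2] [-0.55  0.54  0.79  1.8  -0.46  0.97  0.47]
hi px [344. 127.] 9104 rect [559.  66.] [77. 60.] 71.3 ztop 162.0 topmean [562.  73. 159.]
hi px [320. 418.] 61778 rect [533. -46.] [130. 212.] 85.3 ztop 353.0 topmean [545.  11. 349.]
mid px [298. 121.] 59 rect [527.  71.] [10.  4.] 75.3 ztop 111.8 topmean [528.  71. 109.]
low px [286. 181.] 210 rect [516.  18.] [15. 26.] 47.5 ztop 49.2 topmean [513.  20.  47.]
low px [315. 233.] 73 rect [544. -34.] [ 5. 19.] 2.0 ztop 28.9 topmean [543. -32.  27.]
crop 0 57 1.2519561815336464
105 397 x [512. 558.] y [ 57. 112.]
   > [array([556.,  74.]), array([73., 96.]), np.float64(13.0)]
115 837 x [513. 585.] y [ 27. 112.]
   > [array([556.,  74.]), array([73., 96.]), np.float64(13.0)]
125 1994 x [529. 588.] y [ 33. 104.]
   > [array([562.,  65.]), array([77., 55.]), np.float64(73.0)]
135 2553 x [534. 589.] y [ 42. 102.]
   > [array([564.,  66.]), array([69., 50.]), np.float64(72.0)]
145 2416 x [541. 588.] y [54. 94.]
   > [array([567.,  68.]), array([51., 46.]), np.float64(71.0)]
155 1344 x [549. 579.] y [64. 86.]
   > [array([563.,  68.]), array([28., 36.]), np.float64(57.0)]
165 19 x [558. 563.] y [75. 77.]
   > [array([560.,  76.]), array([2., 6.]), np.float64(82.0)]
```

View pics/w34.png

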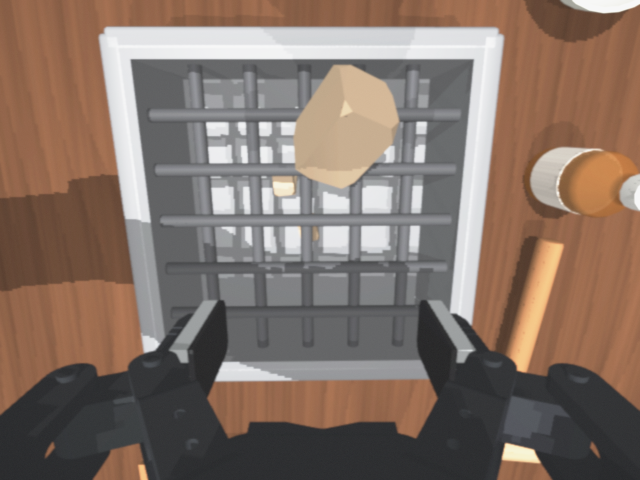

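```bash
cat > nrm.py <<'E'
from h import *
import sys
im,d,c=load(sys.argv[1]); x0,x1,y0,y1=map(float,sys.argv[2:6]); P=cloud(d,c); z=P[...,2]
m=(z>108)&(z<172)&(P[...,0]>x0)&(P[...,0]<x1)&(P[...,1]>y0)&(P[...,1]<y1)
m=cv2.erode(m.astype(np.uint8),np.ones((9,9)))>0
S=cv2.GaussianBlur(np.nan_to_num(P).astype(np.float32),(0,0),1.5)
k=3
du=np.roll(S,-k,1)-np.roll(S,k,1); dv=np.roll(S,-k,0)-np.roll(S,k,0)
N=np.cross(dv,du); N/=np.linalg.norm(N,axis=-1,keepdims=True)+1e-9
N*=np.sign((N*(np.array(c['xyz'])-P)).sum(-1))[...,None]
n=N[m].astype(np.float32); p=P[m]
left=np.ones(len(n),bool)
for i in range(4):
    if left.sum()<50: break
    G=n[left]; best=max(G[::7],key=lambda v:(G@v>0.97).sum())
    s=left&(n@best>0.95); v=n[s].mean(0); v/=np.linalg.norm(v)
    s=left&(n@v>0.94); print(s.sum(),'n',v.round(2),'cen',p[s].mean(0).round(0),'offset',round(float((p[s]@v).mean()),1),'std',round(float((p[s]@v).std()),1)); left&=~(n@v>0.9)
E
python3 nrm.py w34 520 600 25 110
```

```text
2166 n [ 0.08 -0.68  0.72] cen [560.  54. 145.] offset 114.4 std 0.9
1699 n [-0.87  0.28  0.41] cen [542.  72. 138.] offset -395.1 std 2.0
1165 n [0.47 0.67 0.58] cen [570.  86. 147.] offset 409.9 std 1.3
87 n [-0.53 -0.33  0.78] cen [545.  59. 151.] offset -192.9 std 4.7
```

```bash
python3 - <<'E'
from h import *
im,d,c=load('w34'); P=cloud(d,c); z=P[...,2]
hsv=cv2.cvtColor(im,cv2.COLOR_RGB2HSV)
m=(z>103)&(z<172)&(P[...,0]>515)&(P[...,0]<605)&(P[...,1]>20)&(P[...,1]<110)&(hsv[...,1]>50)
q=P[m]
A=np.array([[.08,-.68,.72],[-.87,.28,.41],[.47,.67,.58]]); U,_,V=np.linalg.svd(A); A=U@V; print(A.round(2))
t=q@A.T; lo=np.percentile(t,1,axis=0); hi=np.percentile(t,99,axis=0); print('ext',(hi-lo).round(0),'hi',hi.round(0))
for dims in ((42,62,46),(46,62,42),(42,46,62),(46,42,62),(62,42,46),(62,46,42)):
    cen=A.T@(hi-np.array(dims)/2); 
    low=cen[2]-(np.abs(A[:,2])*np.array(dims)/2).sum()
    print(dims,'centre',cen.round(0),'lowest z',low.round(0))
E
```

```text
[[ 0.1  -0.69  0.72]
 [-0.87  0.29  0.39]
 [ 0.48  0.67  0.58]]
ext [45. 42. 61.] hi [ 121. -398.  413.]
(42, 62, 46) centre [571.  67. 128.] lowest z 88.0
(46, 62, 42) centre [571.  70. 128.] lowest z 87.0
(42, 46, 62) centre [560.  64. 127.] lowest z 85.0
(46, 42, 62) centre [558.  66. 126.] lowest z 84.0
(62, 42, 46) centre [561.  77. 125.] lowest z 81.0
(62, 46, 42) centre [564.  78. 125.] lowest z 82.0
```

arm_command:
  rot:
    - [0,0,-7]
    - [0,0,-7]
    - [0,0,-6.6]
    - [2,6,0]
    - [2,6,0]
  slide:
    - [8,12,0]
    - [8,12,0]
    - [8,12,0]
    - [8,12,-5]
    - [8,12,-10]
  gripper: [68,68,68,68,68]

```text
clock: 40.3
eef_pos: [580.0, 51.5, 249.9]
tool_rot: [3.134, 0.212, -0.356]
force: [2.3, 0.2, 0.6]
width: 68.0
```

arm_command:
  rot:
    - [2,6,0]
    - [1.2,4.6,0]
    - [0,0,0]
    - [0,0,0]
  slide:
    - [0,2,-15]
    - [0,0,-15]
    - [0,0,-10]
    - [0,0,0]
  gripper: [68,68,68,68]

```text
clock: 40.63
eef_pos: [582.5, 52.5, 204.6]
tool_rot: [3.112, 0.417, -0.371]
force: [-0.7, -0.5, -0.2]
width: 67.8
```

```bash
cat > tg.py <<'E'
from h import *
import sys
s=telemetry.read_state(); T=R.from_euler('xyz',s['tool_rot'])
ex=np.array([.87,-.29,-.39]); ex/=np.linalg.norm(ex); ez=np.array([-.37,.12,-.92]); ez-=ex*(ex@ez); ez/=np.linalg.norm(ez)
D=R.from_matrix(np.stack([ex,np.cross(ez,ex),ez],1))
print('rotvec needed',np.degrees((D*T.inv()).as_rotvec()).round(1),'slide to grasp',(np.array([556.5,66.5,122])-s['eef_pos']).round(1),'ez',ez.round(2))
E
python3 st.py 35; python3 tg.py
```

```text
40.7333 [582.5  52.8 207. ] [178.4  23.8 -21.2] [ 0.1 -0.1  0.3] [-0.41  0.9   0.75  1.37 -0.59  1.53  0.05]
rotvec needed [ 1.  -1.1  2.2] slide to grasp [-26.   13.7 -85. ] ez [-0.37  0.12 -0.92]
```

View pics/w35.png

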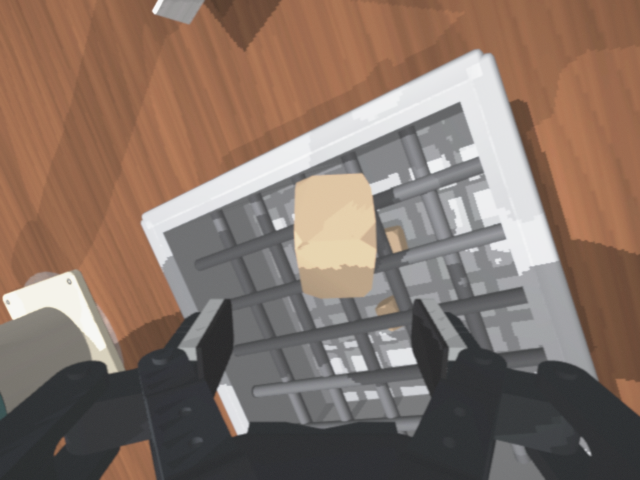

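arm_command:
  rot:
    - [1,-1,2]
    - [0,0,0]
    - [0,0,0]
    - [0,0,0]
    - [0,0,0]
  slide:
    - [-5,3,-14]
    - [-6,3,-18]
    - [-6,3,-18]
    - [-4,2,-12]
    - [0,0,0]
  gripper: [68,68,68,68,68]

```text
clock: 41.15
eef_pos: [561.1, 63.8, 153.9]
tool_rot: [-3.14, 0.384, -0.326]
force: [0.1, 0.7, -0.1]
width: 68.0
```

```bash
python3 st.py 36; python3 tg.py
```

```text
41.25 [563.   62.9 155.6] [-179.9   21.8  -18.7] [0.7 0.1 0.5] [-0.45  0.91  0.73  1.51 -0.62  1.37  0.12]
rotvec needed [0.1 1.3 0.3] slide to grasp [ -6.5   3.6 -33.6] ez [-0.37  0.12 -0.92]
```

View pics/w36.png

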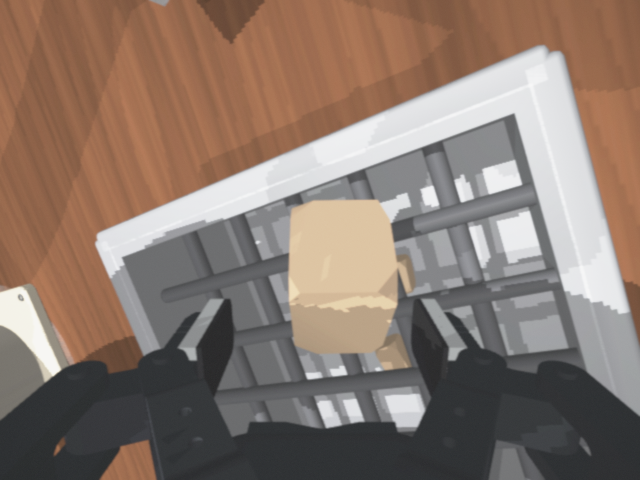

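arm_command:
  rot:
    - [0,1,0]
    - [0,0,0]
    - [0,0,0]
    - [0,0,0]
  slide:
    - [2,-1,-8]
    - [-2,1,-12]
    - [-3,1,-10]
    - [0,0,-3]
  gripper: [68,68,68,68]

```text
clock: 41.58
eef_pos: [563.3, 63.3, 125.2]
tool_rot: [3.14, 0.388, -0.327]
force: [-0.4, 0.4, -0.2]
width: 68.1
```

```bash
python3 st.py 37; python3 tg.py
```

```text
41.6833 [563.6  63.  125.6] [179.9  22.2 -18.7] [0.1 0.6 0.2] [-0.44  0.95  0.71  1.52 -0.64  1.33  0.14]
rotvec needed [0.2 0.8 0.3] slide to grasp [-7.1  3.5 -3.6] ez [-0.37  0.12 -0.92]
```

View pics/w37.png

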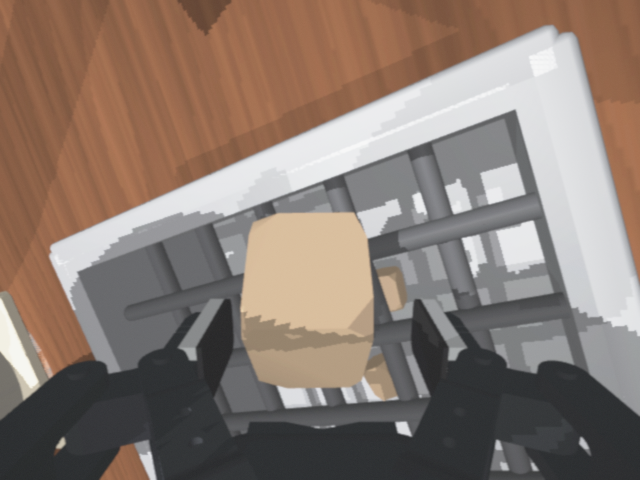

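arm_command:
  rot:
    - [0,0,0]
    - [0,0,0]
    - [0,0,0]
    - [0,0,0]
    - [0,0,0]
  slide:
    - [-5,2,0]
    - [0,0,0]
    - [0,0,0]
    - [0,0,0]
    - [0,0,0]
  gripper: [66,55,45,30,30]

```text
clock: 42.1
eef_pos: [558.4, 64.6, 126.0]
tool_rot: [3.14, 0.387, -0.328]
force: [1.0, 0.4, -1.7]
width: 40.7
```

arm_command:
  rot:
    - [0,0,0]
    - [0,0,0]
    - [0,0,0]
    - [0,0,0]
  slide:
    - [0,0,0]
    - [0,0,0]
    - [0,0,8]
    - [0,0,16]
  gripper: [30,30,25,25]

```text
clock: 42.43
eef_pos: [556.7, 65.0, 148.6]
tool_rot: [3.138, 0.392, -0.329]
force: [0.1, 0.0, -2.4]
width: 40.8
```

```bash
python3 st.py 38
```

```text
42.5333 [559.1  64.3 151.7] [179.9  22.1 -18.8] [ 2.  -0.7 -0.7] [-0.45  0.91  0.73  1.52 -0.62  1.36  0.12]
```

View pics/m38.png

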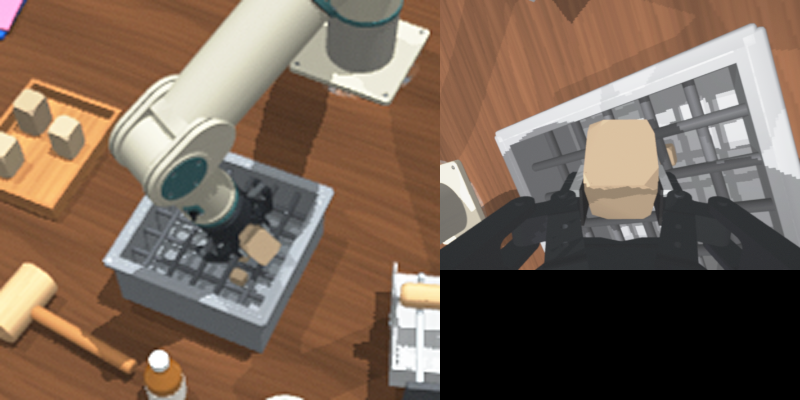

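arm_command:
  rot:
    - [0,0,0]
    - [0,0,0]
    - [-2,-6,0]
    - [-2,-6,0]
    - [-2,-6,0]
  slide:
    - [0,0,20]
    - [0,0,25]
    - [0,-5,25]
    - [0,-15,25]
    - [0,-22,20]
  gripper: [25,25,25,25,25]

```text
clock: 42.95
eef_pos: [561.4, 23.9, 265.6]
tool_rot: [3.14, 0.049, -0.323]
force: [0.4, -0.3, -1.2]
width: 41.3
```

arm_command:
  rot:
    - [-1,-3,-4]
    - [0,0,-6.5]
    - [0,0,-6.5]
    - [0,0,-6.5]
    - [0,0,-6.5]
  slide:
    - [-2,-28,0]
    - [-2,-30,0]
    - [-2,-30,0]
    - [-2,-30,0]
    - [-2,-30,0]
  gripper: [25,25,25,25,25]

```text
clock: 43.37
eef_pos: [549.9, -122.9, 276.1]
tool_rot: [-3.122, -0.019, -0.857]
force: [0.2, -0.8, -1.6]
width: 41.4
```

arm_command:
  rot:
    - [0,0,-6.5]
    - [0,0,-6.5]
    - [0,0,-6.5]
    - [0,0,-6.5]
    - [0,0,-6.5]
  slide:
    - [-2,-32,0]
    - [-2,-32,0]
    - [-2,-32,0]
    - [-2,-32,0]
    - [-2,-32,0]
  gripper: [25,25,25,25,25]

```text
clock: 43.78
eef_pos: [538.3, -287.8, 279.3]
tool_rot: [-3.116, -0.016, -1.451]
force: [0.2, -0.2, -1.8]
width: 41.0
```

```bash
python3 q.py
```

```text
43.7833 [ 538.3 -287.8  279.3] [-178.5   -0.9  -83.1] [ 0.2 -0.2 -1.8] [-0.16  0.75  1.13  1.62 -0.73  1.21 -0.33] 41.0
```

arm_command:
  rot:
    - [0,0,-5]
    - [0,0,-2]
    - [0,6,0]
    - [0,6,0]
    - [0,6,0]
  slide:
    - [-2,-20,0]
    - [-2,-25,0]
    - [-2,-15,-5]
    - [-2,0,-5]
    - [0,0,-5]
  gripper: [25,25,25,25,25]

```text
clock: 44.2
eef_pos: [519.5, -362.7, 272.3]
tool_rot: [2.849, -0.031, -1.602]
force: [0.1, 1.0, -0.8]
width: 40.9
```

```bash
python3 q.py
```

```text
44.2 [ 519.5 -362.7  272.3] [163.2  -1.8 -91.8] [ 0.1  1.  -0.8] [ 0.    0.96  1.15  1.29 -0.59  1.53 -0.53] 40.9
```

arm_command:
  rot:
    - [0,6,0]
    - [0,6,0]
    - [0,6,0]
    - [0,0,0]
  slide:
    - [0,0,-10]
    - [0,0,-10]
    - [0,0,-10]
    - [0,0,0]
  gripper: [25,25,25,25]

```text
clock: 44.53
eef_pos: [522.5, -362.8, 238.4]
tool_rot: [2.518, -0.039, -1.586]
force: [0.7, 2.5, -4.7]
width: 40.9
```

```bash
python3 st.py 39 130 80; python3 q.py; cat > rel.py <<'E'
from h import *
import sys
im,d,c=load(sys.argv[1]); P=cloud(d,c)
s=telemetry.read_state(); T=R.from_euler('xyz',s['tool_rot']).as_matrix()
Q=(P-s['eef_pos'])@T
m=(abs(Q[...,0])<18)&(abs(Q[...,1])<70)&(Q[...,2]>-60)&(Q[...,2]<60)
hsv=cv2.cvtColor(im,cv2.COLOR_RGB2HSV); m&=(hsv[...,1]>40)&(d<260)
q=P[m]-s['eef_pos']; print(np.percentile(q,[1,99],axis=0).round(0))
for y in range(-60,70,5):
    t=q[(q[:,0]>=y)&(q[:,0]<y+5)]
    if len(t)>10: print(y,len(t),np.percentile(t[:,2],[5,50,95]).round(1))
E
python3 rel.py w39
python3 -c "
from h import *
snap('top','t39')"; python3 m.py t39 | sed -n 3,6p
```

```text
44.6333 [ 520.4 -364.9  245. ] [144.7  -2.6 -91.1] [-1.1  0.4  0.1] [ 0.05  1.16  1.14  1.03 -0.47  1.79 -0.62]
44.6333 [ 520.4 -364.9  245. ] [144.7  -2.6 -91.1] [-1.1  0.4  0.1] [ 0.05  1.16  1.14  1.03 -0.47  1.79 -0.62] 40.9
[[-26. -18. -26.]
 [ 34.  18.  19.]]
-30 239 [16.  16.6 17.1]
-25 317 [16.1 16.7 17.3]
-20 334 [16.3 16.9 17.6]
-15 369 [16.5 17.1 17.8]
-10 403 [16.7 17.4 18. ]
-5 435 [16.9 17.6 18.2]
0 479 [17.2 17.8 18.5]
5 520 [17.3 18.  18.7]
10 548 [17.5 18.2 18.9]
15 624 [17.8 18.4 19.2]
20 690 [18.  18.6 19.3]
25 900 [15.7 18.7 19.5]
30 12647 [-23.4   0.   17.9]
35 12 [-25.1 -20.3  -8.7]
tray rim 803 (470.83233642578125, -400.0701904296875) (236.43588256835938, 190.41668701171875) 2.6743240356445312 z [29.86233188 35.13157481 39.70285204]
   box [[348.0, -310.0], [357.0, -501.0], [593.0, -490.0], [584.0, -299.0]]
tray 3144 (470.79833984375, -400.07177734375) (236.50392150878906, 190.41668701171875) 2.6743240356445312 z [ 5.6931889  11.37519979 37.82229339]
   box [[348.0, -310.0], [357.0, -501.0], [593.0, -490.0], [584.0, -299.0]]
```

View pics/m39.png

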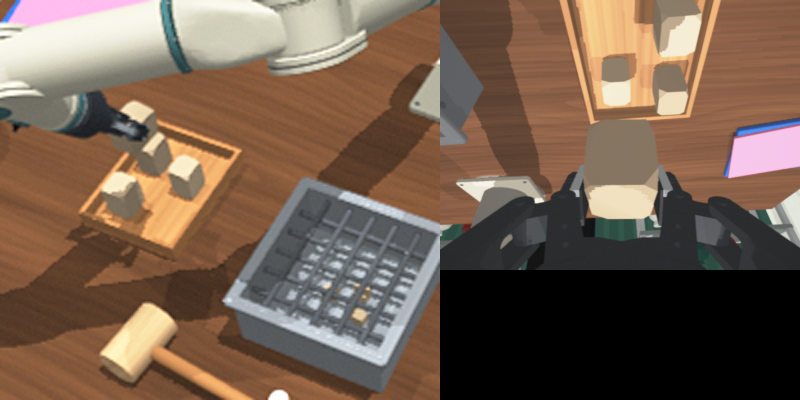

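arm_command:
  rot:
    - [1.3,1,0]
    - [1.3,1,0]
    - [0,0,0]
    - [0,0,0]
    - [0,0,0]
  slide:
    - [0,1,-20]
    - [0,1,-28]
    - [0,0,-28]
    - [0,0,-28]
    - [0,0,-20]
  gripper: [25,25,25,25,25]

```text
clock: 45.1
eef_pos: [519.1, -369.3, 143.3]
tool_rot: [2.528, -0.018, -1.603]
force: [0.5, -0.3, -2.0]
width: 40.8
```

```bash
python3 q.py
```

```text
45.1 [ 519.1 -369.3  143.3] [144.9  -1.  -91.9] [ 0.5 -0.3 -2. ] [ 0.07  1.26  1.09  1.09 -0.54  1.67 -0.64] 40.8
```

arm_command:
  rot:
    - [1,1,1]
    - [0,0,0]
    - [0,0,0]
    - [0,0,0]
    - [0,0,0]
  slide:
    - [1,4,-20]
    - [1,3,-22]
    - [0,1,-18]
    - [0,0,-10]
    - [0,0,0]
  gripper: [25,25,25,25,25]

```text
clock: 45.52
eef_pos: [521.4, -361.6, 78.6]
tool_rot: [2.525, -0.002, -1.59]
force: [-0.3, -0.6, -1.4]
width: 41.5
```

```bash
python3 st.py 40 130 80; python3 rel.py w40 | head -3
```

```text
45.6167 [ 521.7 -362.6   80.6] [144.7  -0.2 -91.1] [-0.2  0.7 -1. ] [ 0.07  1.32  1.06  1.1  -0.58  1.6  -0.64]
[[-27. -18. -73.]
 [ 33.  17.  22.]]
-35 79 [18.3 18.7 19. ]
```

View pics/w40.png

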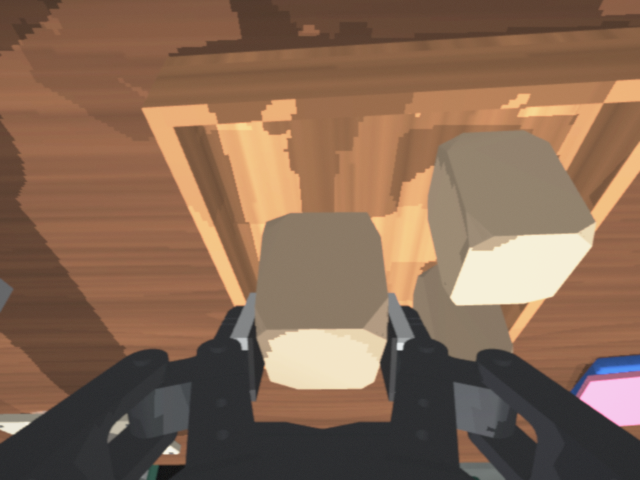

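arm_command:
  rot:
    - [0,0,0]
    - [0,0,0]
    - [0,0,0]
    - [0,0,0]
  slide:
    - [0,-1,-12]
    - [0,-1,-12]
    - [0,0,-8]
    - [0,0,-5]
  gripper: [25,25,25,25]

```text
clock: 45.95
eef_pos: [523.5, -367.0, 45.5]
tool_rot: [2.532, -0.009, -1.589]
force: [-1.1, 0.6, -2.4]
width: 41.4
```

```bash
python3 st.py 41 130 80
```

```text
46.05 [ 523.  -366.7   45.2] [145.   -0.5 -91. ] [-0.3  0.9 -1.7] [ 0.07  1.36  1.04  1.1  -0.61  1.56 -0.65]
```

View pics/m41.png

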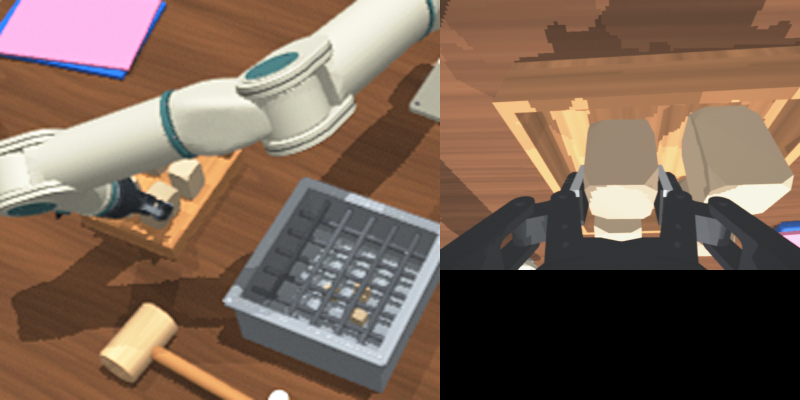

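arm_command:
  rot:
    - [0,0,0]
    - [0,0,0]
    - [0,0,0]
  slide:
    - [0,5,-3]
    - [0,2,-3]
    - [0,0,-2]
  gripper: [25,25,25]

```text
clock: 46.3
eef_pos: [523.0, -359.6, 37.2]
tool_rot: [2.531, -0.009, -1.589]
force: [0.7, 0.3, -2.0]
width: 40.8
```

arm_command:
  rot:
    - [0,0,0]
    - [0,0,0]
  slide:
    - [0,0,-2]
    - [0,0,-1.5]
  gripper: [25,25]

```text
clock: 46.47
eef_pos: [523.3, -359.1, 34.2]
tool_rot: [2.53, -0.01, -1.588]
force: [0.5, 0.9, 6.3]
width: 41.1
```

Contact. I'll open slightly and back out along the tool axis.

arm_command:
  rot:
    - [0,0,0]
    - [0,0,0]
    - [0,0,0]
    - [0,0,0]
    - [0,0,0]
  slide:
    - [0,0,0]
    - [0,0,0]
    - [0,0,0]
    - [0,0,0]
    - [5,0,7]
  gripper: [44,48,53,53,53]

```text
clock: 46.88
eef_pos: [527.3, -359.3, 41.4]
tool_rot: [2.528, -0.01, -1.589]
force: [-0.0, -0.7, 0.7]
width: 52.8
```

arm_command:
  rot:
    - [0,0,0]
    - [0,0,0]
    - [0,0,0]
    - [0,-4,0]
    - [0,-6,0]
  slide:
    - [11,0,16]
    - [12,0,18]
    - [15,0,24]
    - [8,0,32]
    - [0,5,36]
  gripper: [53,53,53,53,53]

```text
clock: 47.3
eef_pos: [575.8, -352.1, 161.1]
tool_rot: [2.694, -0.0, -1.585]
force: [-0.0, -0.6, 1.2]
width: 53.1
```

```bash
python3 st.py 42 130 80
```

```text
47.4 [ 573.6 -354.2  172.4] [154.8  -0.4 -91.2] [-1.2 -0.4  1.2] [ 0.06  1.18  1.08  1.07 -0.62  1.63 -0.66]
```

View pics/m42.png

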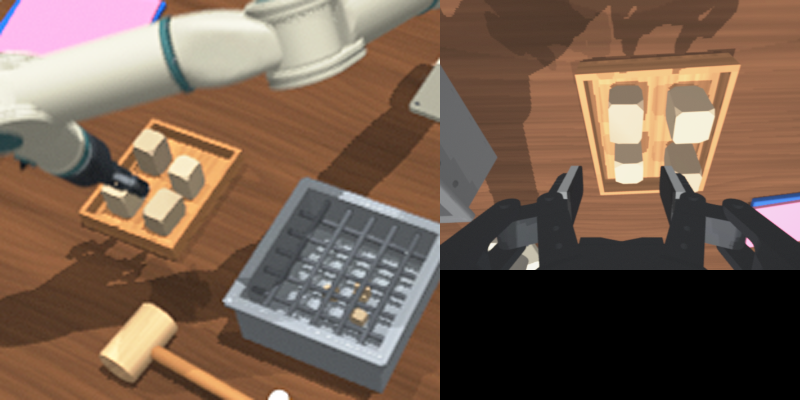

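arm_command:
  rot:
    - [0,-6,0]
    - [0,-6,0]
    - [0,-6,0]
    - [0,-6,0]
    - [0,0,5]
  slide:
    - [0,10,30]
    - [0,20,30]
    - [0,28,25]
    - [0,32,20]
    - [0,34,10]
  gripper: [53,53,53,53,53]

```text
clock: 47.82
eef_pos: [563.4, -236.2, 268.8]
tool_rot: [3.098, -0.003, -1.52]
force: [0.1, -0.3, 0.3]
width: 53.1
```

arm_command:
  rot:
    - [0,0,7]
    - [0,0,7]
    - [0,0,7]
    - [0,0,7]
    - [0,0,7]
  slide:
    - [-2,26,5]
    - [-2,26,5]
    - [-2,26,5]
    - [-2,26,5]
    - [-2,26,5]
  gripper: [53,53,53,53,53]

```text
clock: 48.23
eef_pos: [550.8, -100.1, 301.7]
tool_rot: [3.106, -0.002, -0.892]
force: [0.6, 0.8, -0.5]
width: 53.4
```

arm_command:
  rot:
    - [0,0,7]
    - [0,0,7]
    - [0,0,7]
    - [0,0,7]
    - [0,0,7]
  slide:
    - [-2,18,0]
    - [-2,18,0]
    - [-2,15,0]
    - [-2,10,0]
    - [-2,0,0]
  gripper: [53,53,53,53,53]

```text
clock: 48.65
eef_pos: [540.9, -29.2, 306.5]
tool_rot: [3.112, -0.002, -0.263]
force: [-0.2, 0.5, -0.1]
width: 52.8
```

```bash
python3 st.py 43; python3 seg.py w43; python3 -c "
from h import *
snap('top','t43')"; python3 m.py t43
```

```text
48.75 [540.6 -31.6 307. ] [178.3  -0.2 -15.5] [ 0.3 -0.9  0.1] [-0.6   0.53  0.93  1.73 -0.44  1.11  0.19]
hi px [446. 270.] 105 rect [ 633. -116.] [26.  3.] 0.8 ztop 116.7 topmean [ 634. -115.  115.]
hi px [320. 416.] 62583 rect [505. -35.] [192.  80.] 15.0 ztop 399.7 topmean [544. -12. 396.]
low px [323. 136.] 83 rect [555.  23.] [ 6. 17.] 88.7 ztop 29.0 topmean [556.  24.  27.]
low px [284. 149.] 276 rect [513.  17.] [20. 24.] 0.5 ztop 49.2 topmean [513.  23.  48.]
low px [322. 189.] 143 rect [541. -31.] [ 9. 25.] 3.4 ztop 29.1 topmean [541. -30.  28.]
crop 0 0 1.2519561815336464
tub rim 1841 (534.2596435546875, -5.3079376220703125) (270.725341796875, 270.6159973144531) 2.439028024673462 z [111.20095096 115.69941839 120.19074577]
   box [[393.0, 124.0], [405.0, -146.0], [675.0, -135.0], [664.0, 136.0]]
tray rim 1084 (476.0294494628906, -402.8076477050781) (236.54559326171875, 189.92111206054688) 2.4914798736572266 z [29.950674   35.14747809 40.11638595]
   box [[354.0, -313.0], [362.0, -503.0], [598.0, -493.0], [590.0, -303.0]]
tray 3679 (476.0257873535156, -402.7236328125) (236.54559326171875, 190.08932495117188) 2.4914798736572266 z [ 5.81766605 13.52234842 38.47987544]
   box [[354.0, -313.0], [362.0, -503.0], [598.0, -493.0], [590.0, -303.0]]
grip 906 (531.216796875, 363.578125) (32.551109313964844, 158.16114807128906) 21.32106590270996 z [176.84597822 184.93178629 190.01863387]
   box [[487.0, 431.0], [545.0, 284.0], [575.0, 296.0], [518.0, 443.0]]
post 342 (638.136474609375, 408.0466613769531) (65.46565246582031, 116.39203643798828) 7.848400592803955 z [151.30113039 158.98754502 164.16093152]
   box [[598.0, 461.0], [614.0, 346.0], [679.0, 355.0], [663.0, 470.0]]
```

View pics/w43.png

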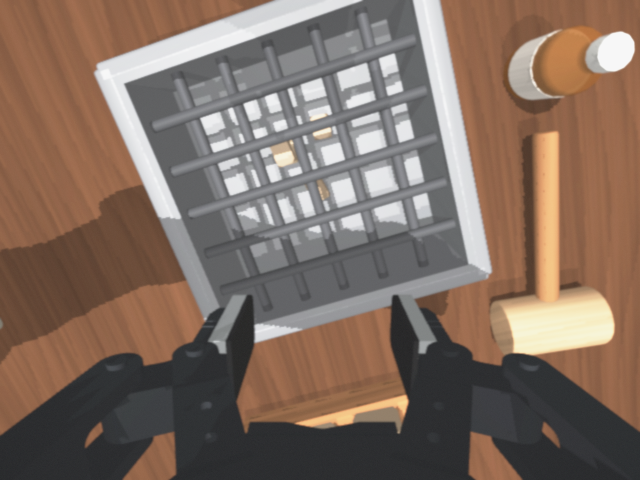

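View pics/t43.png

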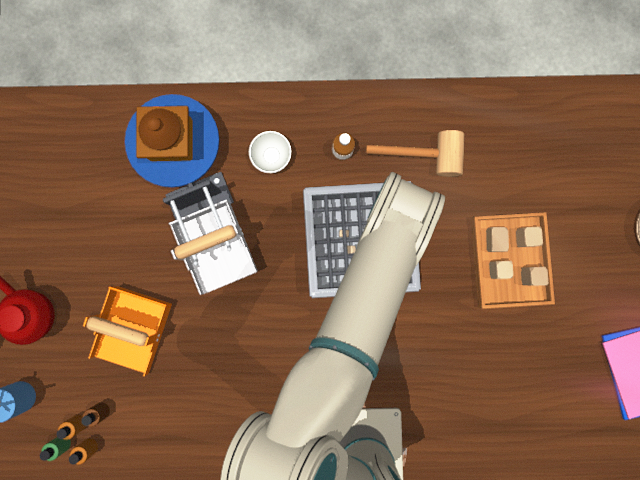

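```bash
python3 - <<'E'
from h import *
im,d,c=load('s43')
a=cv2.resize(im[220:320,360:460],(400,400),interpolation=cv2.INTER_CUBIC)
b=cv2.resize(im[130:280,160:360],(400,300),interpolation=cv2.INTER_CUBIC)
o=np.zeros((400,800,3),np.uint8); o[:,:400]=a; o[:300,400:]=b
cv2.imwrite('pics/fin.png',o[:,:,::-1])
P=cloud(d,c); z=P[...,2]; hsv=cv2.cvtColor(im,cv2.COLOR_RGB2HSV)
m=(abs(P[...,0]-534)<112)&(abs(P[...,1]+5)<112)&(z>90)&(z<135)&(hsv[...,0]>8)&(hsv[...,0]<28)&(hsv[...,1]>40)
print('clay-coloured px at grate level',m.sum())
E
```

```text
clay-coloured px at grate level 11
```

View pics/fin.png

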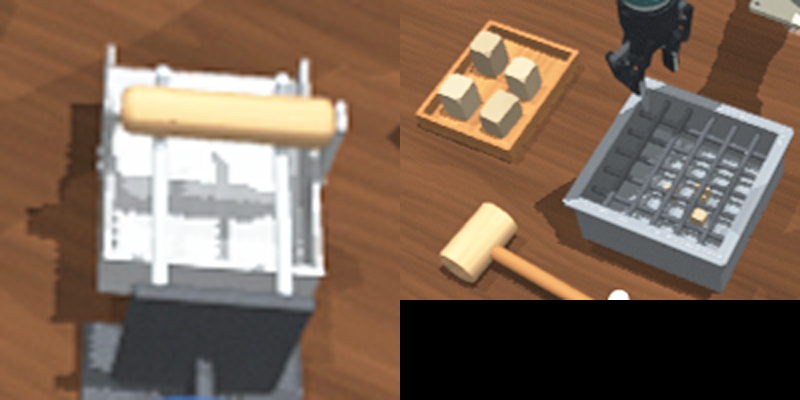

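```bash
python3 - <<'E'
from h import *
im,d,c=load('s43'); P=cloud(d,c)
hsv=cv2.cvtColor(im,cv2.COLOR_RGB2HSV)
m=np.zeros(d.shape,np.uint8); m[200:260,270:340]=1
m&=((hsv[...,0]>8)&(hsv[...,0]<28)&(hsv[...,1]>60)).astype(np.uint8)
n,l,s,ct=cv2.connectedComponentsWithStats(m)
for i in range(1,n):
    if s[i][4]>5: print(ct[i].round(),s[i][4],np.nanmedian(P[l==i],axis=0).round(0),np.nanpercentile(P[l==i][:,2],[5,95]).round(0))
im,d,c=load('w43'); P=cloud(d,c)
print(P[145:160:4,275:296:4,2].round(0)); 
E
```

```text
[312. 227.] 22 [520.  28.  33.] [21. 52.]
[309. 238.] 34 [562.  37.  28.] [16. 54.]
[336. 252.] 110 [557. 128.   2.] [-2.  7.]
[273. 258.] 18 [662. -43.   2.] [-2.  6.]
[[47. 48. 46. 48. 28. 93.]
 [48. 48. 47. 48. 32. 94.]
 [48. 46. 49. 47. 49. 17.]
 [49. 48. 48. 47. 47. 28.]]
```

```bash
python3 -c "
from h import *
print(ctrl.finish_job()); print(telemetry.read_state()['clock'])"
```

```text
the job is handed in; nothing more can be done
None
the job is handed in; nothing more can be done
```

The job is done and handed in at about 49 s of the 210 s allowed. I lifted the pan off its rack, tipped it over the tub, hung it back empty on both prongs, and moved all four lumps to the breaking tray.

**What the last checks showed**
- **Pan:** The bar lies across both prongs, about 4 mm from where it first hung. The pan is empty: the wrist read about 3.2 N after tipping, which is its own weight, and the views into it are clean.
- **Tub:** Nothing is left on the bars. One crumb had lodged on a bar but fell through while I worked. Every crumb I could see is down inside the tub, one of them apparently resting on another.
- **Tray:** All four lumps stand inside it, each lowered until it touched the floor of the tray before I opened the gripper.

**What did not agree**
- The tray reads about 5 mm from its starting position, either nudged as I set the last lump down or the announced knock.
- I counted four crumbs in the pan but only three separate ones in the tub; the fourth is probably under the stacked one.
- I saw no sign that the mallet, bottle, bowl or orange pan moved, but I did not measure them again.

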